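Press core plugs out of their carrier and lay the scale bar for the photograph

TASK

Press every rock core plug in the carrier down and out into the tray below with the push rod, without touching the plugs with the gripper, and put the rod back in its stand. Then lift the empty carrier straight up off the tray and set it down in the middle of the rubber mat, leaving the plugs standing upright, and for the photograph lay the steel scale bar flat on the worktop, flush against the right-hand side of the tray (the side towards the round pipette stand), its ends level with the tray's. Leave the petri dish and the blue cap where they are.

Things in the scene. Friction and masses are not known exactly. Their poses are not given: they have to be found in the camera images.
- tray: Low grey square tray, fixed: 104 x 104 mm outside, floor 5 mm thick, rim 5 mm thick and 16 mm high. Origin: centre of its underside, on the worktop; x away from the robot, y to the robot's left, z up. Its right-hand side is the outer face at y = -52 mm, its ends are at x = +-52 mm. The wall ledge (102 to 130 mm high) begins about 80 to 105 mm beyond its centre.
- carrier: Aluminium core carrier, loose, 0.5 to 0.75 kg: block 92 x 92 x 46 mm on four 10 mm legs at (+-40, +-40) mm, 46 mm long, that stand on the tray's floor inside the rim (2 mm play). Origin: centre, at the feet; axes as the tray's. Top face at z = 92 mm. Through bores 33 mm wide at (+-21, +-21) mm, each with two spring balls 8 mm above its lower end that hold the plug.
- carrier_lug (a point): Middle of the lifting lug on the carrier's top: 18 mm (carrier's x) by 12 mm (y) by 26 mm high; this point is 105 mm above the carrier's origin. Lift the carrier straight up at least 60 mm before moving aside, or its legs knock the plugs over.
- plug0: Rock core plug, grey cylinder 30 mm across, 40 mm high, 70 g; origin: centre of its underside, z along its axis. Starts stuck in the carrier's bore at (-21, +21) mm, 7 mm of it above the block. 5 to 10 N push it past the balls; with the punch right through the bore it drops the last few mm and stands on the tray's floor, origin at z = 5 mm. None if absent.
- plug1: Another core plug, as plug0, in the bore at (-21, -21) mm; None if absent.
- plug2: Another core plug, as plug0, in the bore at (+21, +21) mm; None if absent.
- plug3: Another core plug, as plug0, in the bore at (+21, -21) mm; None if absent.
- push_rod: Push rod, loose, 160 g, upright in its stand: steel punch 20 mm across and 48 mm long; above it a collar 38 mm across, 6 mm thick, that stops on the carrier's top when the punch stands 2 mm out below; above that a round black handle 24 mm across, 75 mm long (129 mm in all). Origin: centre of the punch's lower end, z up. Grip the handle's upper half, so the fingers pass over the lug.
- rod_stand: White plastic block 56 x 56 x 55 mm, fixed, with an upright through hole of 27 mm in its middle for the punch; the collar rests on its top. Origin: centre of its underside, on the worktop. With the rod in it, the rod's origin is at z = 7 mm. The straight front edge of the wall ledge runs behind it and the tray, past (0.51, 0.10) and (0.45, 0.33) m in the world.
- mat: Black rubber mat 130 x 130 x 4 mm, fixed flat on the worktop behind the pipette stand. Origin: centre of its underside. The carrier on it has its origin at z = 4 mm. On the way there pass between the pipette stand (its post, at world (0.32, -0.03) m, is 440 mm high) and the cartons on the ledge (220 mm high).
- scale_bar: Steel scale bar with ticks along both edges, loose, 110 to 220 g, lying flat: 104 mm (x) by 36 mm (y) by 8 mm. In its middle an upright black handle, 22 mm (x) by 14 mm (y), up to 90 mm high; gripped at the top, the hand clears the ledge. Origin: centre of its underside, z up. Laid flush, its origin is at y = -70 mm in the tray's frame; either end may point away from the robot.
- petri: Small petri dish, 60 mm across, 15 mm high, loose, a bystander beyond the mat. Origin: centre of its underside.
- blue_cap: Loose blue bottle cap, 42 mm across, 20 mm high, a bystander between the rod stand and the mat, near the ledge. Origin: centre of its underside.

How it is judged:
By the outcome, as a careful person would: the job done as asked, in the order asked, and still so for the second after the job is handed in, with the robot touching nothing.
Of plug0, plug1, plug2, plug3 only 2 to 4 are there at a start; the rules pass over those that are not, and their reading is None.
At some moment in a run one of scale_bar may be knocked a few centimetres aside while the robot is not near it.
It also fails if it takes over 210 s, if anything falls off the work surface, if the arm or the gripper's body presses on something with over 40 N, if the wrist force passes 120 N, or if a joint passes its speed limit or range.

ROBOT

A 6-joint arm with a two-finger parallel gripper is mounted at the origin on the work surface; the furniture and walls round the work are solid. World frame = base frame: x ahead of the robot, y to its left, z up, the work surface at z = 0. Lengths are in mm, angles in rad, forces in N, time in s.
With the tool pointing down it reaches from about 400 to 925 mm from the base axis. Payload 3.4 kg.
Tool frame: the origin (TCP) lies at the very end of the fingers, on their centre line; the grasp point (between the pads) lies 19 mm behind it; z points along the fingers, y is the direction in which the jaws open and shut (so a half turn about z gives the same grasp; the last joint's range is limited). The gripper opens to 85 mm and grips with 20 to 120 N. Pads are 22 mm wide; open, the fingers measure 114 mm over their backs; the gripper's body (76 mm by 85 mm) begins 54 mm behind the grasp point. The pads swing forward as they close: fully open they stand 13 mm farther back than shut.
Start: joints at [-1.405, 0.307, 1.506, -0, 1.328, -0.073], TCP at [135.984, -558.695, 231.305] pointing down, gripper open.
Joint ranges: [-3.12, 3.12], [-1.05, 2.28], [0.14, 2.33], [-1.42, 4.57], [0.1, 2.73], [-2.68, 2.68]. Speed limits (rad/s): [2.57, 2.57, 3.14, 3.14, 3.14, 3.14].

INTERFACE

Orientations are given as a rotation vector (axis times angle).
In Python, from rig import sensors, viewer, bot gives the robot as it stands.
- The arm moves only by the shell command python3 -m pendant 'ROWS' [OPENING]. ROWS is JSON, a list of rows, each an object of numbers: "dx", "dy", "dz": the shift along the world's x, y, z in cm; "wx", "wy", "wz": the turn, a rotation vector about the world's x, y, z in degrees. A call has 1 to 8 rows; each row is the pose to reach, as a shift and turn from the pose commanded when the call began; what a row does not reach only later rows make up. A row lasts 1/8 s, in which the tool goes at most 62.5 mm and 10.7 degrees, less where a joint would pass 70% of its speed; a pose out of reach is approached as far as the arm can. A call with a gripper value outside its range is refused whole. OPENING is the closure, from -1 (fully open) to 1 (shut), set as the call begins (- or left out, the last holds). The fingers move at their own pace and stop on an object; the grip force is fixed at half the most. Time passes only in rows, so rows that repeat a pose let the fingers close. It gives the time, the measured TCP pose, the force and the opening at its end, in the units of the state.
- sensors.get_obs(): the state, without advancing time (a new reading comes with each control period).
- viewer.camera(name): name is "scene" or "top" or "wrist"; returns a dict with "pixels" (384x512x3 uint8, red, green, blue), "camera_matrix" (3x3 intrinsics, pixels), "k1" (the pictures are not rectified: a ray, as slopes to the right and down, at radius r is drawn at 1 + k1 r^2 times it, then the intrinsics apply), "camera_from_world" (4x4, takes a point from world to camera coordinates). Camera axes: x right, y up, looking along -z (the intrinsics and any distortion apply to the point x, -y, -z); pixel columns grow to the right and rows downward; lengths in mm; the calibration is good to about 2 mm. A picture is of the moment at which its call begins. There is no depth.
- bot.job_done(): hands the job in, once; it reports no verdict.
The state is a dict: "t": time; "joint_positions": joint angles; "joint_vel": joint speeds; "joint_torque": joint torques, N m; "ee_pos": TCP position; "tool_rot": TCP orientation; "contact_force": force on the tool from outside, world axes, zero at the start; "ft_torque": the same for the moment, N m; "opening": opening from 0.0 (shut) to 1.0 (fully open).
Only numpy, scipy, OpenCV 4.12 (cv2) and the standard library are available. Lean on these libraries where they do the work, as an engineer would, in place of code of your own. Each camera call takes 0.05 s, during which the arm holds its last target. There are 200 camera calls.

## Working session

There is one attempt and no reset: what is moved stays moved. The work goes in short steps, Python scripts to look and compute and a shell command to move; the robot and the scene stay as the last step left them, time stands still between calls to the robot, and variables do not carry over. Pictures are saved under pics/ and viewed, about 12 in all and at most 16, crops included, and the job is handed in when it is done.

```bash
ls; mkdir -p pics
cat > h.py <<'E'
import numpy as np, cv2
from rig import sensors, viewer, bot
def snap(name, fn, crop=None, scale=1):
    c=viewer.camera(name); im=c["pixels"][:,:,::-1].copy()
    np.savez('pics/'+fn+'.npz',K=c["camera_matrix"],k1=c["k1"],T=c["camera_from_world"],im=im)
    save(fn,fn,crop,scale); return c
def save(src,fn,crop=None,scale=1):
    im=np.load('pics/'+src+'.npz')['im']
    if crop: x0,y0,x1,y1=crop; im=im[y0:y1,x0:x1]
    if scale!=1: im=cv2.resize(im,None,fx=scale,fy=scale,interpolation=cv2.INTER_CUBIC)
    cv2.imwrite('pics/'+fn+'.png',im)
def cam(src):
    d=np.load('pics/'+src+'.npz'); return np.array(d['K']),float(d['k1']),np.array(d['T'])
def proj(src,P):
    K,k1,T=cam(src); P=np.atleast_2d(P).astype(float); p=P@T[:3,:3].T+T[:3,3]
    s=np.c_[p[:,0],-p[:,1]]/(-p[:,2:3]); s=s*(1+k1*(s**2).sum(1,keepdims=True))
    return s@K[:2,:2].T+K[:2,2]
def ray(src,uv):
    K,k1,T=cam(src); d=np.linalg.solve(K[:2,:2],(np.array(uv,float)-K[:2,2])); s=d.copy()
    for _ in range(30): s=d/(1+k1*(s@s))
    v=T[:3,:3].T@np.array([s[0],-s[1],-1]); o=-T[:3,:3].T@T[:3,3]; return o,v
def pix(src,uv,z):
    o,v=ray(src,uv); return o+v*(z-o[2])/v[2]
E
python3 - <<'E'
from h import *
for n in ("top","scene"): snap(n,n+'0',None,1.5)
o=sensors.get_obs(); print(o)
for n in ("top0","scene0"):
    K,k1,T=cam(n); print(K,k1,-T[:3,:3].T@T[:3,3],T[2,:3])
E
```

```text
pics
{'t': 0.1, 'joint_positions': array([-1.40552238e+00,  3.07476714e-01,  1.50754217e+00, -1.72568170e-05,
        1.32844016e+00, -7.35298617e-02]), 'joint_vel': array([-0.00076057,  0.00055921, -0.00254014, -0.00096506,  0.00045678,
        0.0002901 ]), 'joint_torque': array([-3.88467754e-06, -4.58528030e+01, -2.52607816e+01, -1.66925670e-04,
        5.58912026e-03,  6.13981719e-07]), 'ee_pos': array([ 135.85837294, -558.05902361,  230.48570172]), 'tool_rot': array([-3.11737353e+00, -3.74005943e-01,  1.60622387e-04]), 'contact_force': array([ 0.11415425,  0.95883774, -0.19388403]), 'ft_torque': array([0.03770385, 0.0189109 , 0.02790202]), 'opening': 0.9979726427933057}
[[364.64588006   0.         256.26768391]
 [  0.         364.64588006 193.9587569 ]
 [  0.           0.           1.        ]] -0.08332068412317473 [ 325.07664912  -38.64354281 1250.29376902] [-0.11958671  0.01808213  0.99265908]
[[378.05065595   0.         257.32339626]
 [  0.         378.05065595 187.36948294]
 [  0.           0.           1.        ]] -0.013066884750766143 [276.15559019 752.56062889 891.2846839 ] [-0.16979343  0.70235504  0.69127967]
```

View pics/top0.png

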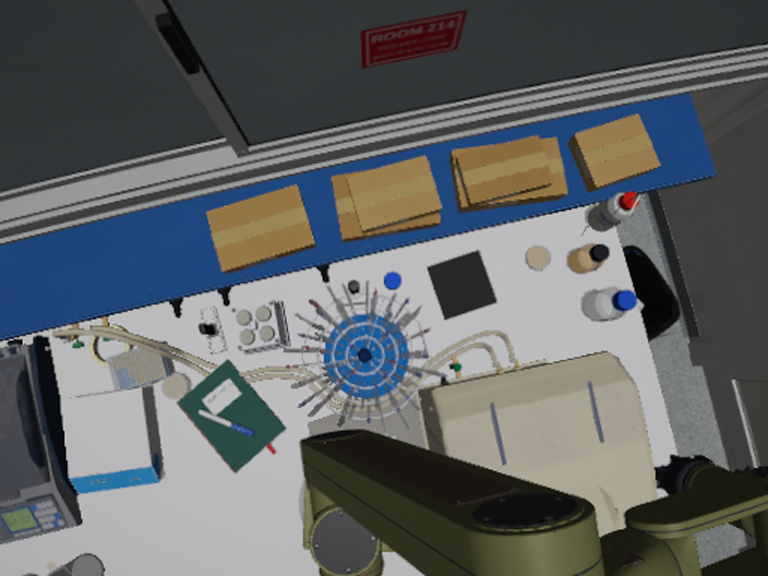

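View pics/scene0.png

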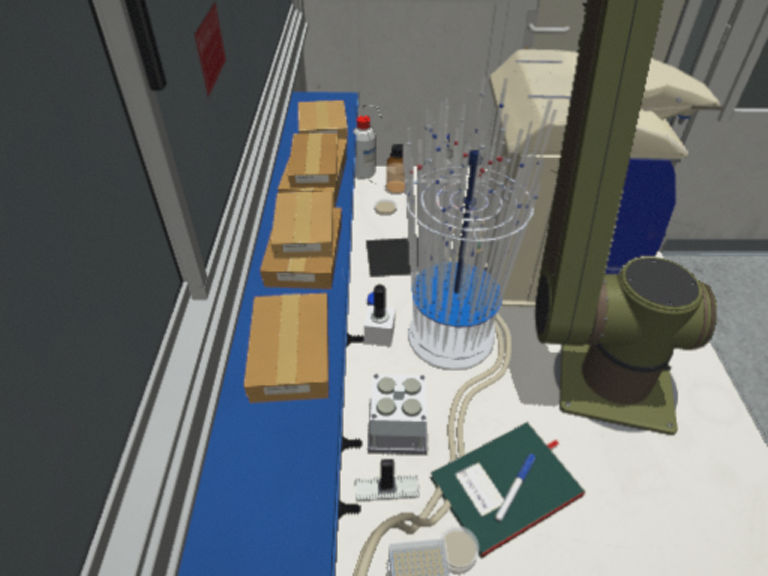

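The top view shows the carrier with four plugs at about (262,323) in the 1.5x picture, the bar left of it at (208,329), the rod at (353,286), the blue cap at (392,280), the mat at (462,284) and the petri dish at (538,258). The scene view agrees, with the bar at (387,480) and the rod at (380,310). I'll enlarge both.

Run:
```python
from h import *
save('top0','top0c',(120,160,370,260),3.2)
save('scene0','scene0c',(225,120,315,350),2.6)
a=cv2.imread('pics/top0c.png'); b=cv2.imread('pics/scene0c.png'); print(a.shape,b.shape)
```

```text
(320, 800, 3) (598, 234, 3)
```

View pics/top0c.png

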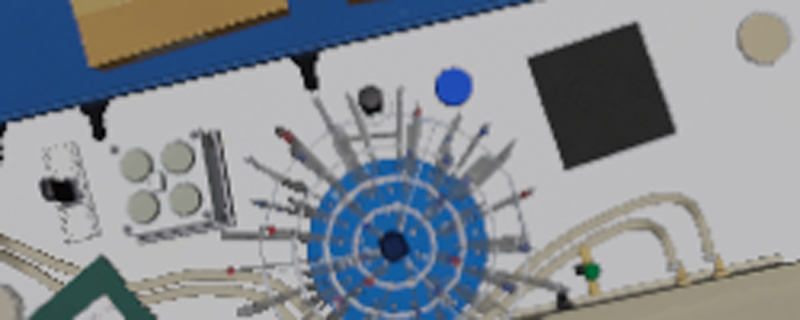

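View pics/scene0c.png

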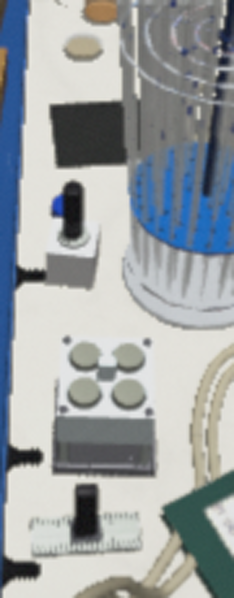

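Run:
```python
from h import *
np.set_printoptions(precision=1,suppress=True)
t=lambda u,v:((u+.5)/3.2-.5+120,(v+.5)/3.2-.5+160)
s=lambda u,v:((u+.5)/2.6-.5+225,(v+.5)/2.6-.5+120)
def A(name,f,src,pts,z):
    P=np.array([pix(src,f(*p),z) for p in pts]); print(name,P[:,:2].tolist() if 0 else P[:,:2].round(1).tolist(),'mean',P.mean(0)[:2]); return P
pl=A('plugs T',t,'top0',[(136,165),(177,157),(143,207),(185,199)],104)
ps=A('plugs S',s,'scene0',[(85,355),(130,355),(84,393),(128,393)],104)
A('bar T',t,'top0',[(45,148),(73,142),(98,236),(66,243)],8)
A('barhandle T',t,'top0',[(62,188)],85)
A('bar S',s,'scene0',[(30,518),(140,512),(140,545),(33,556)],8)
A('barh S',s,'scene0',[(87,488)],90)
A('rod T',t,'top0',[(371,97)],136); A('rod S',s,'scene0',[(72,187)],136)
m=A('mat T',t,'top0',[(528,58),(638,23),(676,132),(566,170)],4)
d=np.diff(np.r_[m,m[:1]],axis=0)[:,:2];print(np.hypot(*d.T),np.degrees(np.arctan2(d[:,1],d[:,0])))
A('cap',t,'top0',[(454,87)],20);A('petri',t,'top0',[(764,38)],15)
```

```text
plugs T [[398.9, 235.2], [408.1, 195.1], [357.9, 225.9], [367.1, 185.0]] mean [383.  210.3]
plugs S [[407.5, 197.1], [365.0, 186.0], [397.7, 239.5], [357.6, 229.0]] mean [381.9 212.9]
bar T [[419.9, 357.3], [427.4, 327.4], [328.3, 294.3], [319.7, 328.1]] mean [373.8 326.8]
barhandle T [[374.6, 312.9]] mean [374.6 312.9]
bar S [[427.8, 326.0], [327.4, 293.6], [320.6, 325.9], [414.5, 361.2]] mean [372.6 326.7]
barh S [[372.9, 325.8]] mean [372.9 325.8]
rod T [[469.6, 5.1]] mean [469.6   5.1]
rod S [[471.0, 5.8]] mean [471.    5.8]
mat T [[534.9, -158.1], [577.8, -278.0], [459.4, -320.5], [414.6, -201.5]] mean [ 496.7 -239.5]
[127.3 125.8 127.1 127.9] [ -70.3 -160.3  110.6   19.8]
cap [[498.3, -78.3]] mean [498.3 -78.3]
petri [[564.1, -414.6]] mean [ 564.1 -414.6]
```

The measurements agree: 42 mm plug spacing, 105 x 34 mm bar, 127 mm mat. I make the tray centre about (382.5, 211.5) with yaw about 14°. First I'll raise the arm and identify its geometry.

```bash
cat > log.py <<'E'
from h import *
import json
o=sensors.get_obs(); open('st.jsonl','a').write(json.dumps([o['joint_positions'].tolist(),o['ee_pos'].tolist(),o['tool_rot'].tolist()])+'\n')
E
python3 log.py
python3 -m pendant '[{"dz":5},{"dz":10},{"dz":15},{"dz":20},{"dz":25}]'; python3 log.py
python3 -m pendant '[{"dx":5},{"dx":10},{"dx":15},{"dx":15}]'; python3 log.py
python3 -m pendant '[{"dx":5},{"dx":10,"dy":3},{"dx":15,"dy":6},{"dx":15,"dy":9},{"dx":15,"dy":9}]';python3 log.py
python3 - <<'E'
from h import *
import json
from scipy.optimize import least_squares
D=[json.loads(l) for l in open('st.jsonl')]
def f(p,q):
    a1,d1,L1,a3,L2,dt=p; s=q[1]; e=q[1]+q[2]
    r=a1+L1*np.sin(s)+L2*np.sin(e)+a3*np.sin(e-np.pi/2)
    z=d1+L1*np.cos(s)+L2*np.cos(e)+a3*np.cos(e-np.pi/2)-dt
    return r,z
def res(p): return np.ravel([[f(p,q)[0]-np.hypot(x[0],x[1]),f(p,q)[1]-x[2]] for q,x,_ in D]).tolist()+((np.array(p)-[50,350,330,0,350,280])*1e-3).tolist()
s=least_squares(res,[50,350,330,0,350,280]);print(s.x,s.cost)
for q,x,r in D: print(np.round(q,3),np.round(x,1),np.degrees(np.arctan2(x[1],x[0])))
E
```

```text
[ 93.46729994 329.03355026 323.17245226  -9.83379219 397.24716699
 300.96644973] 0.0025721022205226294
[-1.406  0.307  1.508 -0.     1.328 -0.074] [ 135.9 -558.1  230.5] -76.31761513297273
[-1.406  0.307  1.508 -0.     1.328 -0.074] [ 135.9 -558.1  230.5] -76.31761513297273
[-1.406  0.307  1.508 -0.     1.328 -0.074] [ 135.9 -558.1  230.5] -76.31761513297273
[-1.406  0.307  1.508 -0.     1.328 -0.074] [ 135.9 -558.1  230.5] -76.31761513297273invalid input at $[0]: expected keys dx, dy, dz, wx, wy, wz
invalid input at $[0]: expected keys dx, dy, dz, wx, wy, wz
invalid input at $[0]: expected keys dx, dy, dz, wx, wy, wz
```

```bash
rm st.jsonl; python3 log.py
python3 -m pendant '[{"dx":0,"dy":0,"dz":6,"wx":0,"wy":0,"wz":0},{"dx":0,"dy":0,"dz":12,"wx":0,"wy":0,"wz":0},{"dx":0,"dy":0,"dz":18,"wx":0,"wy":0,"wz":0},{"dx":0,"dy":0,"dz":24,"wx":0,"wy":0,"wz":0},{"dx":0,"dy":0,"dz":27,"wx":0,"wy":0,"wz":0}]'; python3 log.py
python3 -m pendant '[{"dx":6,"dy":0,"dz":0,"wx":0,"wy":0,"wz":0},{"dx":12,"dy":0,"dz":0,"wx":0,"wy":0,"wz":0},{"dx":18,"dy":0,"dz":0,"wx":0,"wy":0,"wz":0},{"dx":18,"dy":0,"dz":0,"wx":0,"wy":0,"wz":0}]'; python3 log.py
python3 -m pendant '[{"dx":4,"dy":4,"dz":0,"wx":0,"wy":0,"wz":8},{"dx":8,"dy":8,"dz":0,"wx":0,"wy":0,"wz":16},{"dx":12,"dy":12,"dz":0,"wx":0,"wy":0,"wz":24},{"dx":16,"dy":16,"dz":0,"wx":0,"wy":0,"wz":32},{"dx":16,"dy":16,"dz":0,"wx":0,"wy":0,"wz":32}]';python3 log.py
cat > fit.py <<'E'
from h import *
import json
from scipy.optimize import least_squares
D=[json.loads(l) for l in open('st.jsonl')]
def f(p,q):
    a1,d1,L1,a3,L2,dt=p[:6]; s=q[1]; e=q[1]+q[2]
    r=a1+L1*np.sin(s)+L2*np.sin(e)+a3*np.sin(e-np.pi/2)
    z=d1+L1*np.cos(s)+L2*np.cos(e)+a3*np.cos(e-np.pi/2)-dt
    return r,z
def res(p): return np.ravel([[f(p,q)[0]-np.hypot(x[0],x[1]),f(p,q)[1]-x[2]] for q,x,_ in D]).tolist()+((np.array(p)-[50,350,330,0,350,280])*1e-3).tolist()
s=least_squares(res,[50,350,330,0,350,280]);print(s.x,s.cost)
from scipy.spatial.transform import Rotation as R
for q,x,r in D: print(np.round(q,3),np.round(x,1),np.degrees(np.arctan2(x[1],x[0])),R.from_rotvec(r).as_matrix()[:,1].round(3))
E
python3 fit.py
```

```text
t: 0.72
ee_pos: [136.0, -559.0, 505.1]
tool_rot: [3.114, 0.374, 0.0]
contact_force: [-0.4, -0.6, -0.5]
opening: 0.998
t: 1.23
ee_pos: [320.2, -558.1, 498.9]
tool_rot: [-3.115, -0.383, -0.0]
contact_force: [-0.9, 0.1, 0.2]
opening: 0.999
t: 1.85
ee_pos: [477.6, -395.9, 501.1]
tool_rot: [-2.891, -1.227, -0.001]
contact_force: [-1.0, -0.6, 0.4]
opening: 0.997
[   8.94961604  238.39626238  619.98768246 -109.69813497  416.67061525
  391.60373673] 0.2965367781112355
[-1.406  0.307  1.508 -0.     1.328 -0.074] [ 135.9 -558.1  230.5] -76.31761513297273 [ 0.237 -0.972 -0.002]
[-1.405  0.226  0.963 -0.     1.948 -0.073] [ 136.  -559.   505.1] -76.3219970007053 [ 0.237 -0.972  0.005]
[-1.116e+00  3.440e-01  8.090e-01  1.000e-03  1.992e+00  2.100e-01] [ 320.2 -558.1  498.9] -60.15320015897647 [ 0.242 -0.97  -0.003]
[-7.610e-01  3.030e-01  8.640e-01  1.000e-03  1.975e+00  8.000e-03] [ 477.6 -395.9  501.1] -39.65754486039572 [ 0.719 -0.695 -0.001]
```

```bash
python3 -m pendant '[{"dx":0,"dy":6,"dz":0,"wx":0,"wy":0,"wz":-5},{"dx":0,"dy":12,"dz":0,"wx":0,"wy":0,"wz":-10},{"dx":0,"dy":18,"dz":0,"wx":0,"wy":0,"wz":-15},{"dx":-1,"dy":24,"dz":0,"wx":0,"wy":0,"wz":-20},{"dx":-1,"dy":30,"dz":0,"wx":0,"wy":0,"wz":-25},{"dx":-1,"dy":36,"dz":0,"wx":0,"wy":0,"wz":-32},{"dx":-1,"dy":40,"dz":0,"wx":0,"wy":0,"wz":-32},{"dx":-1,"dy":40,"dz":0,"wx":0,"wy":0,"wz":-32}]'; python3 log.py
python3 -m pendant '[{"dx":0,"dy":0,"dz":-5,"wx":0,"wy":0,"wz":0},{"dx":0,"dy":0,"dz":-10,"wx":0,"wy":0,"wz":0},{"dx":0,"dy":0,"dz":-15,"wx":0,"wy":0,"wz":0},{"dx":0,"dy":0,"dz":-20,"wx":0,"wy":0,"wz":0},{"dx":0,"dy":0,"dz":-20,"wx":0,"wy":0,"wz":0}]'; python3 log.py
python3 fit.py; python3 -c "
from h import *
snap('wrist','w1',None,1.5)
print(proj('w1',[[470.3,5.5,136],[470.3,5.5,55]])*1.5)"
```

```text
t: 2.85
ee_pos: [465.1, 2.2, 501.5]
tool_rot: [3.119, 0.377, 0.0]
contact_force: [0.9, -0.4, -1.0]
opening: 0.996
t: 3.48
ee_pos: [462.3, -0.5, 297.5]
tool_rot: [-3.119, -0.37, 0.016]
contact_force: [0.3, 0.6, 1.2]
opening: 0.998
[ 5.65601121e-01  2.26878200e+02  6.46976809e+02 -1.12532626e+02
  4.16239904e+02  4.03121641e+02] 5.636252940355953
[-1.406  0.307  1.508 -0.     1.328 -0.074] [ 135.9 -558.1  230.5] -76.31761513297273 [ 0.237 -0.972 -0.002]
[-1.405  0.226  0.963 -0.     1.948 -0.073] [ 136.  -559.   505.1] -76.3219970007053 [ 0.237 -0.972  0.005]
[-1.116e+00  3.440e-01  8.090e-01  1.000e-03  1.992e+00  2.100e-01] [ 320.2 -558.1  498.9] -60.15320015897647 [ 0.242 -0.97  -0.003]
[-7.610e-01  3.030e-01  8.640e-01  1.000e-03  1.975e+00  8.000e-03] [ 477.6 -395.9  501.1] -39.65754486039572 [ 0.719 -0.695 -0.001]
[-0.086  0.052  1.181 -0.     1.908  1.244] [465.1   2.2 501.5] 0.26883341298352725 [ 0.238 -0.971  0.   ]
[-9.200e-02  1.040e-01  1.608e+00 -1.000e-03  1.440e+00  1.243e+00] [462.3  -0.5 297.5] -0.05599808526390884 [ 0.234 -0.972 -0.002]
[[375.75012825 243.92711094]
 [376.78465666 221.60840778]]
```

View pics/w1.png

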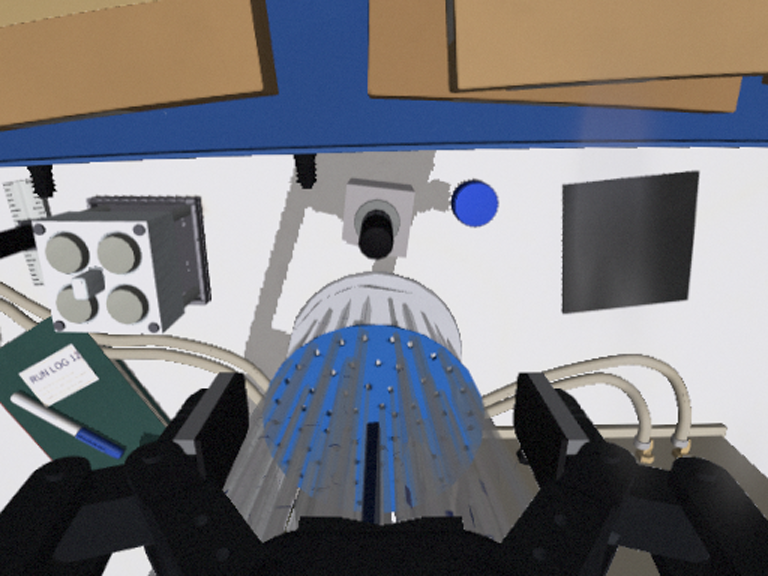

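Run:
```python
from h import *
np.set_printoptions(precision=1,suppress=True)
for i in range(2): print(sensors.get_obs()['ee_pos'])
P=np.array([pix('w1',np.array(p)/1.5,104) for p in [(66,253),(118,252),(77,304),(130,305)]]);print(P[:,:2],P.mean(0))
print(pix('w1',np.array((375.5,248))/1.5,136),pix('w1',np.array((376,218))/1.5,55))
m=np.array([pix('w1',np.array(p)/1.5,4) for p in [(562,186),(698,171),(688,299),(563,313)]]);print(m,m.mean(0))
```

```text
[464.9  -0.4 300.5]
[464.9  -0.4 300.5]
[[401.6 232.2]
 [411.9 191.9]
 [361.3 222.4]
 [370.8 180. ]] [386.4 206.6 104. ]
[467.6   5.  136. ] [473.1   6.8  55. ]
[[ 534.3 -155.5    4. ]
 [ 579.8 -277.2    4. ]
 [ 459.7 -322.9    4. ]
 [ 415.1 -201.     4. ]] [ 497.2 -239.1    4. ]
```

```bash
python3 -m pendant '[{"dx":0.5,"dy":0.4,"dz":0,"wx":0,"wy":0,"wz":0},{"dx":0.5,"dy":0.4,"dz":-5,"wx":0,"wy":0,"wz":0},{"dx":0.5,"dy":0.4,"dz":-10,"wx":0,"wy":0,"wz":0},{"dx":0.5,"dy":0.4,"dz":-10,"wx":0,"wy":0,"wz":0}]'; python3 log.py
python3 -m pendant '[{"dx":0,"dy":0,"dz":-3,"wx":0,"wy":0,"wz":0},{"dx":0,"dy":0,"dz":-6,"wx":0,"wy":0,"wz":0},{"dx":0,"dy":0,"dz":-9,"wx":0,"wy":0,"wz":0},{"dx":0,"dy":0,"dz":-10.3,"wx":0,"wy":0,"wz":0},{"dx":0,"dy":0,"dz":-10.3,"wx":0,"wy":0,"wz":0},{"dx":0,"dy":0,"dz":-10.3,"wx":0,"wy":0,"wz":0}]'; python3 log.py; python3 fit.py | tail -2
python3 -c "
from h import *
print(sensors.get_obs()['joint_torque'],sensors.get_obs()['ee_pos'])
snap('wrist','w2',None,1.2)"
```

```text
t: 4.03
ee_pos: [470.1, 5.4, 200.5]
tool_rot: [-3.119, -0.374, 0.006]
contact_force: [-0.7, 0.7, 0.2]
opening: 1.004
t: 4.78
ee_pos: [472.7, 5.2, 99.9]
tool_rot: [3.119, 0.374, 0.005]
contact_force: [0.2, 0.4, -0.1]
opening: 1.001
[-0.078  0.191  1.758 -0.     1.197  1.254] [470.1   5.4 200.5] 0.6541187501687644 [ 0.237 -0.972 -0.001]
[-0.078  0.315  1.894  0.     0.929  1.254] [472.7   5.2  99.9] 0.6299373747067053 [ 0.237 -0.972  0.001]
[-3.83467355e-03 -3.86026239e+01 -1.78388572e+01 -1.56232099e-04
  9.41058533e-03  1.95693306e-04] [472.74480958   5.19779339  99.92145668]
```

View pics/w2.png

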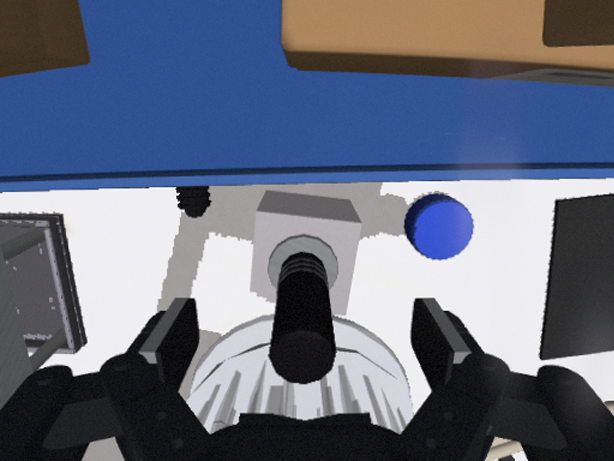

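The handle (centre about 302) lies between the pads (195 and 415), so I'll grip, lift and look.

```bash
python3 -m pendant '[{"dx":0,"dy":0,"dz":0,"wx":0,"wy":0,"wz":0},{"dx":0,"dy":0,"dz":0,"wx":0,"wy":0,"wz":0},{"dx":0,"dy":0,"dz":0,"wx":0,"wy":0,"wz":0},{"dx":0,"dy":0,"dz":0,"wx":0,"wy":0,"wz":0},{"dx":0,"dy":0,"dz":0,"wx":0,"wy":0,"wz":0},{"dx":0,"dy":0,"dz":0,"wx":0,"wy":0,"wz":0}]' 1
python3 -c "
from h import *
print(sensors.get_obs()['contact_force'],sensors.get_obs()['ee_pos'],sensors.get_obs()['ft_torque'])"
python3 -m pendant '[{"dx":0,"dy":0,"dz":3,"wx":0,"wy":0,"wz":0},{"dx":0,"dy":0,"dz":7,"wx":0,"wy":0,"wz":0},{"dx":0,"dy":0,"dz":12,"wx":0,"wy":0,"wz":0},{"dx":0,"dy":0,"dz":17,"wx":0,"wy":0,"wz":0},{"dx":0,"dy":0,"dz":22,"wx":0,"wy":0,"wz":0},{"dx":0,"dy":0,"dz":22,"wx":0,"wy":0,"wz":0}]'
```

```text
t: 5.58
ee_pos: [470.9, 5.5, 98.5]
tool_rot: [-3.119, -0.374, -0.0]
contact_force: [-2.3, 1.3, 4.8]
opening: 0.262
[-2.31565083  1.33136394  4.83306819] [470.94762773   5.45911062  98.49935358] [ 0.19581899  0.23803686 -0.04526824]
t: 6.32
ee_pos: [473.6, 4.9, 322.1]
tool_rot: [3.117, 0.374, 0.014]
contact_force: [0.7, -0.5, -2.1]
opening: 0.264
```

```bash
python3 -m pendant '[{"dx":-2,"dy":5,"dz":0,"wx":0,"wy":0,"wz":0},{"dx":-4,"dy":10,"dz":0,"wx":0,"wy":0,"wz":0},{"dx":-7,"dy":15,"dz":0,"wx":0,"wy":0,"wz":0},{"dx":-10,"dy":20,"dz":0,"wx":0,"wy":0,"wz":0},{"dx":-10,"dy":20,"dz":0,"wx":0,"wy":0,"wz":0},{"dx":-10,"dy":20,"dz":0,"wx":0,"wy":0,"wz":0}]'
python3 -c "
from h import *
snap('scene','s3',(210,80,330,330),2.4)
snap('wrist','w3',None,1.25)
a=cv2.imread('pics/s3.png');b=cv2.imread('pics/w3.png');h=600
o=np.zeros((600,800,3),np.uint8);s=a[:, :];o[:min(600,s.shape[0]),:s.shape[1]]=s[:600]
w=cv2.resize(b,(800-s.shape[1],int(480*(800-s.shape[1])/640)));o[:w.shape[0],s.shape[1]:]=w;cv2.imwrite('pics/c3.png',o);print(s.shape,w.shape)
print(sensors.get_obs()['ee_pos'])"
```

```text
t: 7.08
ee_pos: [370.3, 204.9, 316.8]
tool_rot: [3.117, 0.376, -0.004]
contact_force: [-0.9, -1.0, -1.2]
opening: 0.267
(600, 288, 3) (384, 512, 3)
[371.24026023 204.26339041 317.3977075 ]
```

View pics/c3.png

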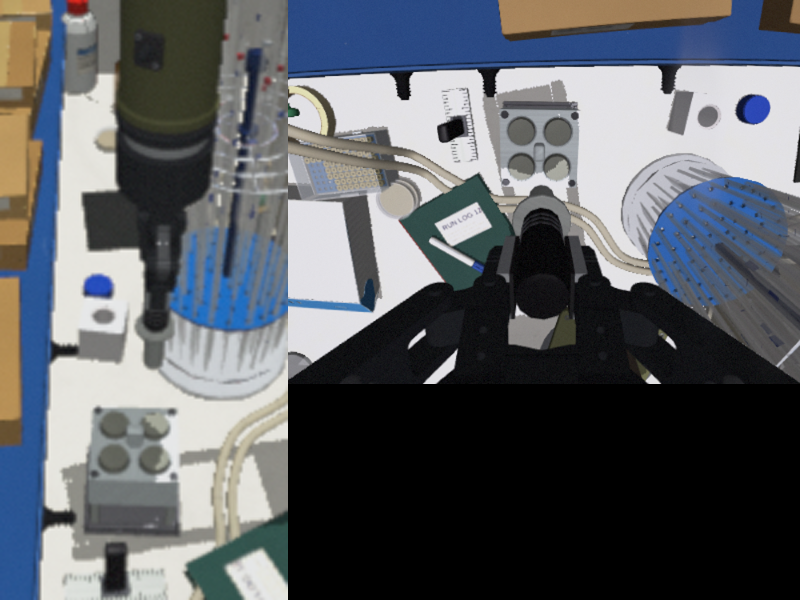

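Run:
```python
from h import *
a=np.load('pics/w3.npz')['im'][90:240,200:300];b=np.load('pics/s3.npz')['im'][195:310,240:300]
o=np.zeros((600,700,3),np.uint8);o[:,:400]=cv2.resize(a,None,fx=4,fy=4,interpolation=cv2.INTER_CUBIC);o[:575,400:]=cv2.resize(b,None,fx=5,fy=5,interpolation=cv2.INTER_CUBIC)
cv2.imwrite('pics/c4.png',o)
```

```text
(no output)
```

View pics/c4.png

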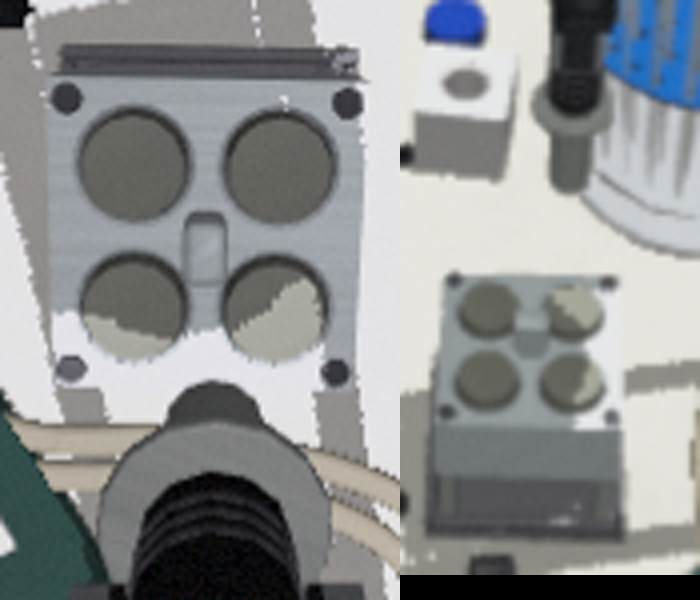

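Run:
```python
from h import *
np.set_printoptions(precision=1,suppress=True)
w=lambda u,v:((u+.5)/4-.5+200,(v+.5)/4-.5+90)
s=lambda u,v:((u-400+.5)/5-.5+240,(v+.5)/5-.5+195)
P=np.array([pix('w3',w(*p),104)[:2] for p in [(134,166),(280,166),(134,307),(277,308)]]);print(P,P.mean(0))
Q=np.array([pix('s3',s(*p),104)[:2] for p in [(488,310),(573,311),(487,380),(571,383)]]);print(Q,Q.mean(0))
for X in (P[[0,1,2,3]],):
  ex=(X[0]+X[1]-X[2]-X[3]);ey=(X[0]+X[2]-X[1]-X[3]);print('yaw',np.degrees([np.arctan2(ex[1],ex[0]),np.arctan2(-ey[0],ey[1])]))
ex=Q[0]+Q[2]-Q[1]-Q[3];ey=Q[2]+Q[3]-Q[0]-Q[1];print('yaw',np.degrees([np.arctan2(ex[1],ex[0]),np.arctan2(-ey[0],ey[1])]))
c=np.array([[np.cos(t),np.sin(t),0] for t in np.linspace(0,6.28,100)])
for name in('w3','s3'):
  f=(lambda p:(p-[200,90]+.5)*4-.5) if name=='w3' else (lambda p:(p-[240,195]+.5)*5-.5+[400,0])
  for r,z in((10,227),(19,275),(19,281)):
    q=f(proj(name,[371,205.5,z]+r*c)); print(name,r,z,q.min(0),q.max(0))
  print('per mm x,y',f(proj(name,[[371,205.5,227],[372,205.5,227],[371,206.5,227]])))
```

```text
[[399.7 235.6]
 [409.5 195.4]
 [359.7 226.7]
 [369.3 185.8]] [384.6 210.9]
[[407.6 198.3]
 [365.9 188. ]
 [397.9 238.8]
 [357.6 230.1]] [382.3 213.8]
yaw [13.  13.5]
yaw [13.1 12.3]
w3 10 227 [162.7 373.8] [264.1 469.8]
w3 19 275 [ 95.2 405.9] [331.8 624.3]
w3 19 281 [ 91.8 418.2] [335.3 641.9]
per mm x,y [[213.4 422.4]
 [214.6 417.8]
 [208.5 421.3]]
s3 10 227 [543.2 161.5] [587.2 195.5]
s3 19 275 [526.1  75.8] [613.  140.7]
s3 19 281 [526.4  66.6] [613.8 131.4]
per mm x,y [[565.2 178.4]
 [563.1 178. ]
 [564.7 180. ]]
```

```bash
python3 -m pendant '[{"dx":-1.35,"dy":2.28,"dz":-3,"wx":0,"wy":0,"wz":0},{"dx":-1.35,"dy":2.28,"dz":-7,"wx":0,"wy":0,"wz":0},{"dx":-1.35,"dy":2.28,"dz":-11,"wx":0,"wy":0,"wz":0},{"dx":-1.35,"dy":2.28,"dz":-11,"wx":0,"wy":0,"wz":0},{"dx":-1.35,"dy":2.28,"dz":-11,"wx":0,"wy":0,"wz":0},{"dx":-1.35,"dy":2.28,"dz":-11,"wx":0,"wy":0,"wz":0}]'
cat > two.py <<'E'
import sys
from h import *
n=sys.argv[1]; wx,wy,sx,sy=map(int,sys.argv[2:6])
snap('wrist','w'+n);snap('scene','s'+n)
a=np.load(f'pics/w{n}.npz')['im'][wy:wy+150,wx:wx+100];b=np.load(f'pics/s{n}.npz')['im'][sy:sy+100,sx:sx+65]
o=np.zeros((600,790,3),np.uint8);o[:4*a.shape[0],:4*a.shape[1]]=cv2.resize(a,None,fx=4,fy=4,interpolation=cv2.INTER_CUBIC)
o[:6*b.shape[0],400:400+6*b.shape[1]]=cv2.resize(b,None,fx=6,fy=6,interpolation=cv2.INTER_CUBIC)
cv2.imwrite(f'pics/c{n}.png',o); print(sensors.get_obs()['ee_pos'])
E
python3 two.py 5 200 130 235 235
```

```text
t: 7.92
ee_pos: [359.2, 228.4, 210.0]
tool_rot: [-3.118, -0.372, -0.006]
contact_force: [1.0, 0.1, -1.7]
opening: 0.269
[358.64244998 228.47449247 209.73177579]
```

View pics/c5.png

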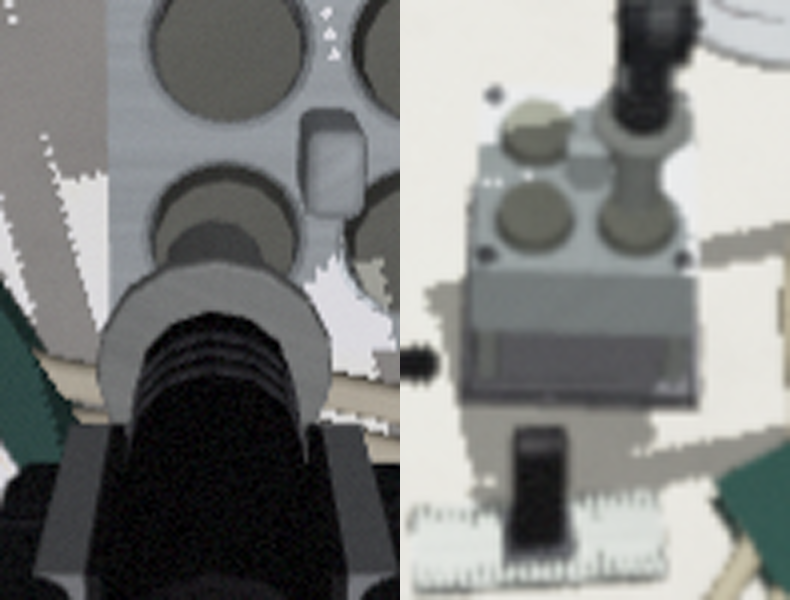

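The punch is offset outward laterally by 2.4 mm as planned and about 0 in x. I'll shift it 1.5 mm outward and press plug0.

```bash
python3 -m pendant '[{"dx":-0.15,"dy":-0.03,"dz":-0.5,"wx":0,"wy":0,"wz":0},{"dx":-0.15,"dy":-0.03,"dz":-1.2,"wx":0,"wy":0,"wz":0},{"dx":-0.15,"dy":-0.03,"dz":-1.8,"wx":0,"wy":0,"wz":0},{"dx":-0.15,"dy":-0.03,"dz":-2.4,"wx":0,"wy":0,"wz":0}]'
python3 -m pendant '[{"dx":0,"dy":0,"dz":-0.6,"wx":0,"wy":0,"wz":0},{"dx":0,"dy":0,"dz":-1.2,"wx":0,"wy":0,"wz":0},{"dx":0,"dy":0,"dz":-1.8,"wx":0,"wy":0,"wz":0},{"dx":0,"dy":0,"dz":-2.4,"wx":0,"wy":0,"wz":0}]'
python3 -m pendant '[{"dx":0,"dy":0,"dz":-0.6,"wx":0,"wy":0,"wz":0},{"dx":0,"dy":0,"dz":-1.2,"wx":0,"wy":0,"wz":0},{"dx":0,"dy":0,"dz":-1.6,"wx":0,"wy":0,"wz":0},{"dx":0,"dy":0,"dz":-1.6,"wx":0,"wy":0,"wz":0}]'
```

```text
t: 8.52
ee_pos: [355.9, 227.8, 183.7]
tool_rot: [3.119, 0.374, -0.001]
contact_force: [0.6, 0.1, -0.3]
opening: 0.266
t: 9.02
ee_pos: [356.0, 227.8, 159.9]
tool_rot: [3.119, 0.374, -0.0]
contact_force: [0.8, 0.5, -0.0]
opening: 0.27
t: 9.52
ee_pos: [355.7, 227.7, 143.9]
tool_rot: [3.119, 0.374, -0.001]
contact_force: [0.6, 0.2, -0.8]
opening: 0.265
```

```bash
python3 -m pendant '[{"dx":0,"dy":0,"dz":-0.3,"wx":0,"wy":0,"wz":0},{"dx":0,"dy":0,"dz":-0.5,"wx":0,"wy":0,"wz":0},{"dx":0,"dy":0,"dz":-0.5,"wx":0,"wy":0,"wz":0}]'
python3 two.py 6 200 130 235 235
```

```text
t: 9.9
ee_pos: [356.4, 228.0, 140.3]
tool_rot: [-3.119, -0.374, -0.002]
contact_force: [-1.8, -0.9, 8.3]
opening: 0.265
[356.39218182 228.00156261 140.33107922]
```

View pics/c6.png

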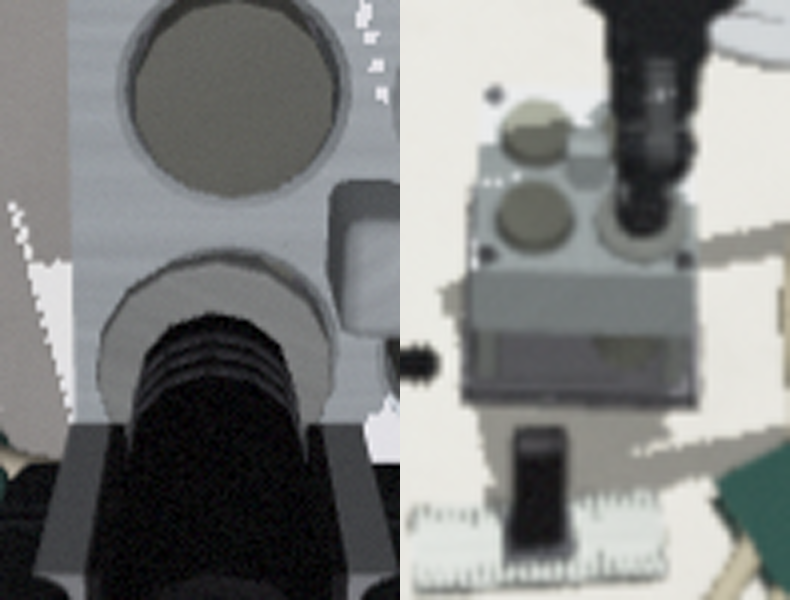

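plug0 is down: it shows under the block and the collar rests on top at 8 N. Next is plug1.

```bash
python3 -m pendant '[{"dx":0,"dy":0,"dz":2.5,"wx":0,"wy":0,"wz":0},{"dx":0,"dy":0,"dz":5,"wx":0,"wy":0,"wz":0},{"dx":0,"dy":0,"dz":6.8,"wx":0,"wy":0,"wz":0},{"dx":0.6,"dy":-2.5,"dz":6.8,"wx":0,"wy":0,"wz":0},{"dx":1.08,"dy":-4.55,"dz":6.8,"wx":0,"wy":0,"wz":0},{"dx":1.08,"dy":-4.55,"dz":6.8,"wx":0,"wy":0,"wz":0},{"dx":1.08,"dy":-4.55,"dz":6.8,"wx":0,"wy":0,"wz":0}]'
python3 two.py 7 200 130 235 235
```

```text
t: 10.88
ee_pos: [366.7, 182.6, 207.3]
tool_rot: [-3.119, -0.373, -0.0]
contact_force: [0.4, 0.1, -2.0]
opening: 0.26
[366.67118439 182.84443139 207.25479672]
```

View pics/c7.png

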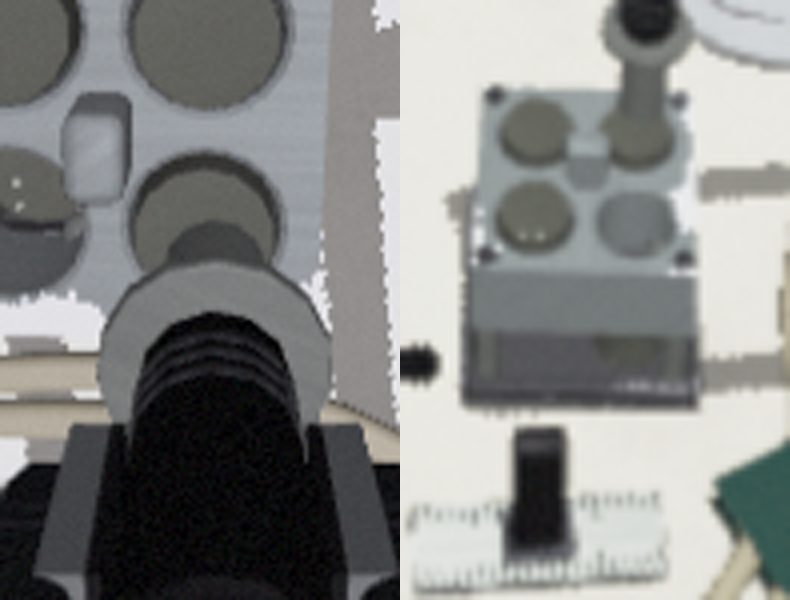

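```bash
python3 -m pendant '[{"dx":0,"dy":0,"dz":-1,"wx":0,"wy":0,"wz":0},{"dx":0,"dy":0,"dz":-1.8,"wx":0,"wy":0,"wz":0},{"dx":0,"dy":0,"dz":-2.6,"wx":0,"wy":0,"wz":0},{"dx":0,"dy":0,"dz":-3.4,"wx":0,"wy":0,"wz":0}]'
python3 -m pendant '[{"dx":0,"dy":0,"dz":-0.8,"wx":0,"wy":0,"wz":0},{"dx":0,"dy":0,"dz":-1.6,"wx":0,"wy":0,"wz":0},{"dx":0,"dy":0,"dz":-2.4,"wx":0,"wy":0,"wz":0},{"dx":0,"dy":0,"dz":-3.1,"wx":0,"wy":0,"wz":0},{"dx":0,"dy":0,"dz":-3.45,"wx":0,"wy":0,"wz":0},{"dx":0,"dy":0,"dz":-3.45,"wx":0,"wy":0,"wz":0}]'
```

```text
t: 11.48
ee_pos: [366.5, 182.2, 172.5]
tool_rot: [3.119, 0.374, -0.001]
contact_force: [-0.3, -0.0, -1.1]
opening: 0.265
t: 12.22
ee_pos: [366.9, 182.4, 140.3]
tool_rot: [-3.119, -0.374, -0.001]
contact_force: [-3.0, -1.0, 15.4]
opening: 0.265
```

```bash
python3 -m pendant '[{"dx":0,"dy":0,"dz":2.5,"wx":0,"wy":0,"wz":0},{"dx":0,"dy":0,"dz":5,"wx":0,"wy":0,"wz":0},{"dx":0,"dy":0,"dz":6.85,"wx":0,"wy":0,"wz":0},{"dx":2.5,"dy":0.6,"dz":6.85,"wx":0,"wy":0,"wz":0},{"dx":4.48,"dy":1.03,"dz":6.85,"wx":0,"wy":0,"wz":0},{"dx":4.48,"dy":1.03,"dz":6.85,"wx":0,"wy":0,"wz":0},{"dx":4.48,"dy":1.03,"dz":6.85,"wx":0,"wy":0,"wz":0}]'
python3 -m pendant '[{"dx":0,"dy":0,"dz":-1,"wx":0,"wy":0,"wz":0},{"dx":0,"dy":0,"dz":-1.8,"wx":0,"wy":0,"wz":0},{"dx":0,"dy":0,"dz":-2.6,"wx":0,"wy":0,"wz":0},{"dx":0,"dy":0,"dz":-3.4,"wx":0,"wy":0,"wz":0}]'
python3 -m pendant '[{"dx":0,"dy":0,"dz":-0.8,"wx":0,"wy":0,"wz":0},{"dx":0,"dy":0,"dz":-1.6,"wx":0,"wy":0,"wz":0},{"dx":0,"dy":0,"dz":-2.4,"wx":0,"wy":0,"wz":0},{"dx":0,"dy":0,"dz":-3.1,"wx":0,"wy":0,"wz":0},{"dx":0,"dy":0,"dz":-3.4,"wx":0,"wy":0,"wz":0},{"dx":0,"dy":0,"dz":-3.4,"wx":0,"wy":0,"wz":0}]'
```

```text
t: 13.1
ee_pos: [410.4, 192.2, 206.5]
tool_rot: [3.119, 0.374, -0.005]
contact_force: [-0.4, 0.7, -1.3]
opening: 0.268
t: 13.6
ee_pos: [411.2, 192.5, 172.6]
tool_rot: [3.119, 0.374, -0.001]
contact_force: [-0.2, -0.4, -1.4]
opening: 0.263
t: 14.35
ee_pos: [411.6, 192.6, 140.4]
tool_rot: [-3.119, -0.374, -0.001]
contact_force: [-2.8, -1.3, 9.8]
opening: 0.264
```

```bash
python3 -m pendant '[{"dx":0,"dy":0,"dz":2.5,"wx":0,"wy":0,"wz":0},{"dx":0,"dy":0,"dz":5,"wx":0,"wy":0,"wz":0},{"dx":0,"dy":0,"dz":6.8,"wx":0,"wy":0,"wz":0},{"dx":-0.6,"dy":2.5,"dz":6.8,"wx":0,"wy":0,"wz":0},{"dx":-1.06,"dy":4.48,"dz":6.8,"wx":0,"wy":0,"wz":0},{"dx":-1.06,"dy":4.48,"dz":6.8,"wx":0,"wy":0,"wz":0},{"dx":-1.06,"dy":4.48,"dz":6.8,"wx":0,"wy":0,"wz":0}]'
python3 -m pendant '[{"dx":0,"dy":0,"dz":-1,"wx":0,"wy":0,"wz":0},{"dx":0,"dy":0,"dz":-1.8,"wx":0,"wy":0,"wz":0},{"dx":0,"dy":0,"dz":-2.6,"wx":0,"wy":0,"wz":0},{"dx":0,"dy":0,"dz":-3.4,"wx":0,"wy":0,"wz":0}]'
python3 -m pendant '[{"dx":0,"dy":0,"dz":-0.8,"wx":0,"wy":0,"wz":0},{"dx":0,"dy":0,"dz":-1.6,"wx":0,"wy":0,"wz":0},{"dx":0,"dy":0,"dz":-2.4,"wx":0,"wy":0,"wz":0},{"dx":0,"dy":0,"dz":-3.1,"wx":0,"wy":0,"wz":0},{"dx":0,"dy":0,"dz":-3.4,"wx":0,"wy":0,"wz":0},{"dx":0,"dy":0,"dz":-3.4,"wx":0,"wy":0,"wz":0}]'
```

```text
t: 15.22
ee_pos: [400.8, 237.0, 207.1]
tool_rot: [3.119, 0.375, -0.001]
contact_force: [0.1, 1.0, -1.3]
opening: 0.267
t: 15.72
ee_pos: [400.9, 237.1, 172.5]
tool_rot: [3.119, 0.374, -0.001]
contact_force: [0.6, 0.2, -0.9]
opening: 0.267
t: 16.48
ee_pos: [400.8, 237.4, 140.3]
tool_rot: [-3.119, -0.374, 0.0]
contact_force: [-2.5, -1.8, 9.3]
opening: 0.266
```

```bash
python3 -m pendant '[{"dx":0,"dy":0,"dz":3,"wx":0,"wy":0,"wz":0},{"dx":0,"dy":0,"dz":7,"wx":0,"wy":0,"wz":0},{"dx":0,"dy":0,"dz":12,"wx":0,"wy":0,"wz":0},{"dx":1,"dy":-3,"dz":17,"wx":0,"wy":0,"wz":0},{"dx":2.5,"dy":-8,"dz":17,"wx":0,"wy":0,"wz":0},{"dx":4,"dy":-13,"dz":17,"wx":0,"wy":0,"wz":0},{"dx":5.5,"dy":-18,"dz":17,"wx":0,"wy":0,"wz":0},{"dx":7,"dy":-23.21,"dz":17,"wx":0,"wy":0,"wz":0}]'
python3 -m pendant '[{"dx":0,"dy":0,"dz":-4,"wx":0,"wy":0,"wz":0},{"dx":0,"dy":0,"dz":-9,"wx":0,"wy":0,"wz":0},{"dx":0,"dy":0,"dz":-13,"wx":0,"wy":0,"wz":0},{"dx":0,"dy":0,"dz":-13,"wx":0,"wy":0,"wz":0},{"dx":0,"dy":0,"dz":-13,"wx":0,"wy":0,"wz":0}]'
python3 -c "
from h import *
print(sensors.get_obs()['ee_pos'])
print(proj('s7',[[470.5,5.5,55],[470.5,5.5,100]]))"
python3 two.py 8 205 130 225 180
```

```text
t: 17.48
ee_pos: [471.1, 3.9, 309.2]
tool_rot: [-3.119, -0.375, -0.001]
contact_force: [-0.1, 0.3, -1.6]
opening: 0.264
t: 18.1
ee_pos: [472.1, 5.3, 180.5]
tool_rot: [3.119, 0.374, 0.003]
contact_force: [0.4, 0.2, -0.7]
opening: 0.267
[472.11167606   5.31024074 180.48236186]
[[252.50753535 210.84508077]
 [252.54670853 200.38076567]]
[472.79558726   5.2850542  181.28153192]
```

View pics/c8.png

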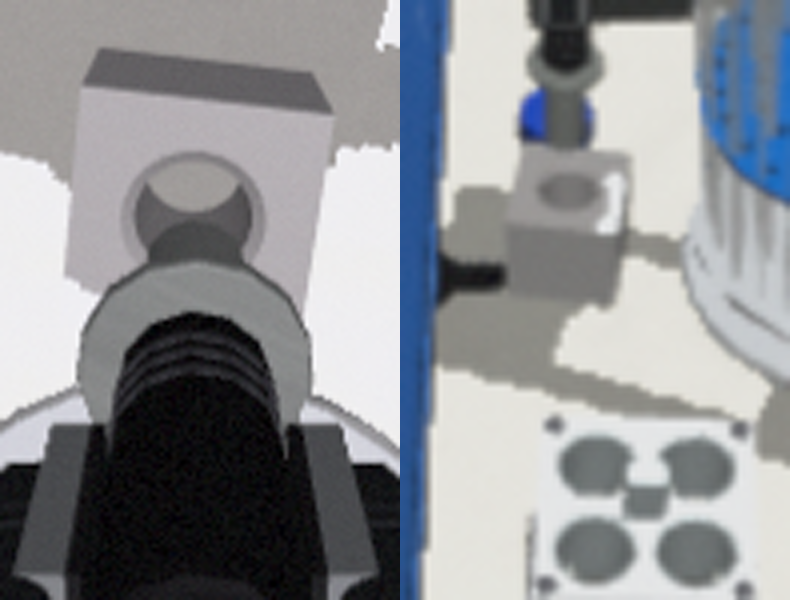

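All four bores are empty and the rod is over its hole (x 195 against 193), so I'll insert it.

```bash
python3 -m pendant '[{"dx":-0.08,"dy":0,"dz":-1.5,"wx":0,"wy":0,"wz":0},{"dx":-0.08,"dy":0,"dz":-3,"wx":0,"wy":0,"wz":0},{"dx":-0.08,"dy":0,"dz":-4.5,"wx":0,"wy":0,"wz":0},{"dx":-0.08,"dy":0,"dz":-4.5,"wx":0,"wy":0,"wz":0}]'
python3 -m pendant '[{"dx":0,"dy":0,"dz":-1.5,"wx":0,"wy":0,"wz":0},{"dx":0,"dy":0,"dz":-3,"wx":0,"wy":0,"wz":0},{"dx":0,"dy":0,"dz":-3.8,"wx":0,"wy":0,"wz":0},{"dx":0,"dy":0,"dz":-3.8,"wx":0,"wy":0,"wz":0},{"dx":0,"dy":0,"dz":-3.8,"wx":0,"wy":0,"wz":0}]'
```

```text
t: 18.7
ee_pos: [470.5, 5.4, 135.0]
tool_rot: [3.119, 0.375, 0.001]
contact_force: [0.8, -0.2, -1.7]
opening: 0.268
t: 19.32
ee_pos: [471.3, 5.3, 98.5]
tool_rot: [3.119, 0.374, 0.004]
contact_force: [-2.7, 0.7, 6.5]
opening: 0.266
```

```bash
python3 -m pendant '[{"dx":0,"dy":0,"dz":0.1,"wx":0,"wy":0,"wz":0},{"dx":0,"dy":0,"dz":0.1,"wx":0,"wy":0,"wz":0},{"dx":0,"dy":0,"dz":0.1,"wx":0,"wy":0,"wz":0},{"dx":0,"dy":0,"dz":0.1,"wx":0,"wy":0,"wz":0},{"dx":0,"dy":0,"dz":3,"wx":0,"wy":0,"wz":0},{"dx":0,"dy":0,"dz":8,"wx":0,"wy":0,"wz":0},{"dx":0,"dy":0,"dz":14,"wx":0,"wy":0,"wz":0},{"dx":0,"dy":0,"dz":20,"wx":0,"wy":0,"wz":0}]' -1
python3 -m pendant '[{"dx":-2,"dy":5,"dz":0,"wx":0,"wy":0,"wz":0},{"dx":-4,"dy":10,"dz":0,"wx":0,"wy":0,"wz":0},{"dx":-7,"dy":15,"dz":-3,"wx":0,"wy":0,"wz":0},{"dx":-8.67,"dy":20.53,"dz":-6,"wx":0,"wy":0,"wz":0},{"dx":-8.67,"dy":20.53,"dz":-10,"wx":0,"wy":0,"wz":0},{"dx":-8.67,"dy":20.53,"dz":-13,"wx":0,"wy":0,"wz":0},{"dx":-8.67,"dy":20.53,"dz":-13,"wx":0,"wy":0,"wz":0},{"dx":-8.67,"dy":20.53,"dz":-13,"wx":0,"wy":0,"wz":0}]'
python3 - <<'E'
from h import *
snap('wrist','w9',None,1)
snap('scene','s9',(215,120,345,370),2)
a=cv2.imread('pics/w9.png');b=cv2.imread('pics/s9.png')
o=np.zeros((500,772,3),np.uint8);o[:384,:512]=a;o[:,512:]=b;cv2.imwrite('pics/c9.png',o);print(sensors.get_obs()['ee_pos'])
E
```

```text
t: 20.32
ee_pos: [469.7, 5.3, 297.9]
tool_rot: [-3.119, -0.374, 0.001]
contact_force: [1.3, -0.3, 0.7]
opening: 0.998
t: 21.32
ee_pos: [384.3, 210.8, 167.1]
tool_rot: [-3.119, -0.374, -0.002]
contact_force: [0.3, 0.4, 0.0]
opening: 1.001
[384.85902014 210.88537579 167.72677575]
```

View pics/c9.png

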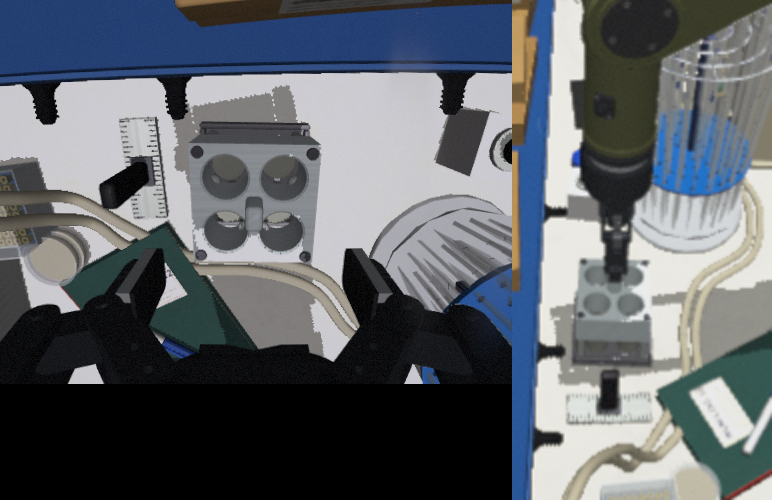

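```bash
python3 - <<'E'
from h import *
np.set_printoptions(precision=0,suppress=True)
def tri(a,b):
    o1,v1=ray('top0',(np.array(a)+.5)/1.5-.5);o2,v2=ray('scene0',(np.array(b)+.5)/1.5-.5)
    v1/=np.linalg.norm(v1);v2/=np.linalg.norm(v2)
    s=np.linalg.lstsq(np.c_[v1,-v2],o2-o1,rcond=None)[0]; p,q=o1+s[0]*v1,o2+s[1]*v2
    return (p+q)/2,np.linalg.norm(p-q)
print(tri((315,243),(327,294)),tri((222,270),(328,388)))
print(tri((441,212),(333,192)),tri((355,232),(331,253)))
for p in [(441,212),(355,232),(567,190)]: print(pix('top0',np.array(p)/1.5,220))
E
python3 -m pendant '[{"dx":0,"dy":0,"dz":-2,"wx":0,"wy":0,"wz":0},{"dx":0,"dy":0,"dz":-4,"wx":0,"wy":0,"wz":0},{"dx":0,"dy":0,"dz":-5.5,"wx":0,"wy":0,"wz":0},{"dx":0,"dy":0,"dz":-6.6,"wx":0,"wy":0,"wz":0},{"dx":0,"dy":0,"dz":-6.6,"wx":0,"wy":0,"wz":0},{"dx":0,"dy":0,"dz":-6.6,"wx":0,"wy":0,"wz":0}]'
python3 -m pendant '[{"dx":0,"dy":0,"dz":0,"wx":0,"wy":0,"wz":0},{"dx":0,"dy":0,"dz":0,"wx":0,"wy":0,"wz":0},{"dx":0,"dy":0,"dz":0,"wx":0,"wy":0,"wz":0},{"dx":0,"dy":0,"dz":0,"wx":0,"wy":0,"wz":0},{"dx":0,"dy":0,"dz":0,"wx":0,"wy":0,"wz":0},{"dx":0,"dy":0,"dz":0,"wx":0,"wy":0,"wz":0},{"dx":0,"dy":0,"dz":0,"wx":0,"wy":0,"wz":0}]' 1
```

```text
(array([547.,  84., 175.]), np.float64(1.018953037057726)) (array([486., 269., 165.]), np.float64(5.070283498010223))
(array([ 611., -162.,  216.]), np.float64(4.4261501284521785)) (array([565.,   4., 201.]), np.float64(2.7531300966265535))
[ 607. -163.  220.]
[561.   2. 220.]
[ 662. -413.  220.]
t: 22.18
ee_pos: [384.1, 210.8, 101.0]
tool_rot: [-3.119, -0.374, -0.002]
contact_force: [-0.2, -0.1, 0.2]
opening: 1.003
t: 23.05
ee_pos: [383.6, 210.7, 100.5]
tool_rot: [-3.119, -0.374, -0.001]
contact_force: [-0.6, -0.0, 5.4]
opening: 0.123
```

```bash
python3 -m pendant '[{"dx":0,"dy":0,"dz":0.5,"wx":0,"wy":0,"wz":0},{"dx":0,"dy":0,"dz":1.5,"wx":0,"wy":0,"wz":0},{"dx":0,"dy":0,"dz":3,"wx":0,"wy":0,"wz":0},{"dx":0,"dy":0,"dz":4.5,"wx":0,"wy":0,"wz":0},{"dx":0,"dy":0,"dz":6,"wx":0,"wy":0,"wz":0},{"dx":0,"dy":0,"dz":7.5,"wx":0,"wy":0,"wz":0},{"dx":0,"dy":0,"dz":9,"wx":0,"wy":0,"wz":0}]'
python3 -m pendant '[{"dx":0,"dy":0,"dz":3,"wx":0,"wy":0,"wz":0},{"dx":0,"dy":0,"dz":6,"wx":0,"wy":0,"wz":0},{"dx":0,"dy":0,"dz":9,"wx":0,"wy":0,"wz":0},{"dx":0,"dy":0,"dz":12,"wx":0,"wy":0,"wz":0},{"dx":0,"dy":0,"dz":14.5,"wx":0,"wy":0,"wz":0},{"dx":0,"dy":0,"dz":14.5,"wx":0,"wy":0,"wz":0}]'
python3 -c "
from h import *
snap('scene','s10');snap('top','t10')
a=np.load('pics/s10.npz')['im'][100:320,215:345];b=np.load('pics/t10.npz')['im'][160:290,100:250]
o=np.zeros((550,775,3),np.uint8);o[:,:325]=cv2.resize(a,None,fx=2.5,fy=2.5,interpolation=2);o[:390,325:]=cv2.resize(b,None,fx=3,fy=3,interpolation=2);cv2.imwrite('pics/c10.png',o)"
```

```text
t: 23.92
ee_pos: [382.5, 210.2, 190.5]
tool_rot: [3.119, 0.375, -0.003]
contact_force: [0.5, -0.9, -7.6]
opening: 0.123
t: 24.68
ee_pos: [384.1, 210.9, 336.8]
tool_rot: [-3.118, -0.374, -0.005]
contact_force: [0.9, -0.8, -7.9]
opening: 0.127
```

View pics/c10.png

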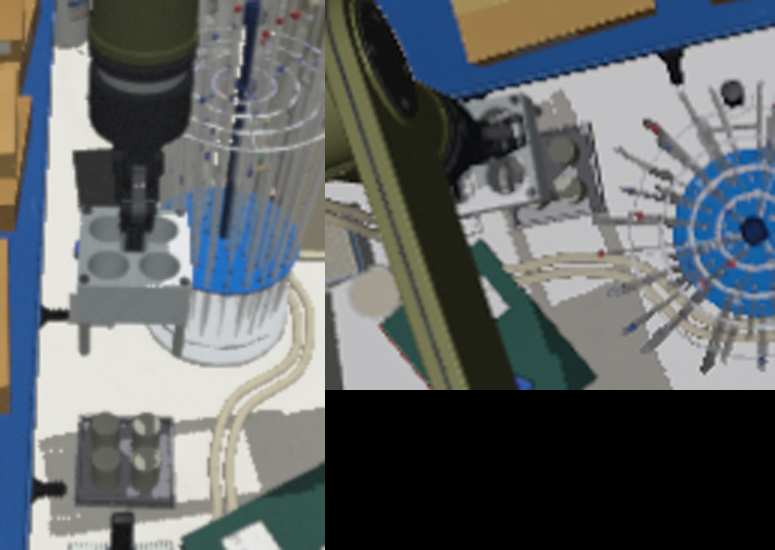

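Four plugs stand upright in the tray and the carrier hangs level, so I'll carry it round the pipette stand.

```bash
python3 -m pendant '[{"dx":4,"dy":-4,"dz":0,"wx":0,"wy":0,"wz":0},{"dx":7.5,"dy":-9,"dz":0,"wx":0,"wy":0,"wz":0},{"dx":10.5,"dy":-14,"dz":0,"wx":0,"wy":0,"wz":1},{"dx":13,"dy":-19,"dz":0,"wx":0,"wy":0,"wz":2},{"dx":14.5,"dy":-24,"dz":0,"wx":0,"wy":0,"wz":3},{"dx":14.5,"dy":-29,"dz":0,"wx":0,"wy":0,"wz":4},{"dx":14.5,"dy":-34,"dz":0,"wx":0,"wy":0,"wz":5},{"dx":13.5,"dy":-39,"dz":0,"wx":0,"wy":0,"wz":6}]'
python3 -m pendant '[{"dx":-1,"dy":-3,"dz":0,"wx":0,"wy":0,"wz":0.5},{"dx":-2.15,"dy":-6,"dz":0,"wx":0,"wy":0,"wz":0.5},{"dx":-2.15,"dy":-6,"dz":-4,"wx":0,"wy":0,"wz":0.5},{"dx":-2.15,"dy":-6,"dz":-8,"wx":0,"wy":0,"wz":0.5},{"dx":-2.15,"dy":-6,"dz":-13,"wx":0,"wy":0,"wz":0.5},{"dx":-2.15,"dy":-6,"dz":-16,"wx":0,"wy":0,"wz":0.5},{"dx":-2.15,"dy":-6,"dz":-18,"wx":0,"wy":0,"wz":0.5},{"dx":-2.15,"dy":-6,"dz":-18,"wx":0,"wy":0,"wz":0.5}]'
python3 -c "
from h import *
snap('top','t11',(250,130,400,260),3)
snap('wrist','w11',None,0.8)
a=cv2.imread('pics/t11.png');b=cv2.imread('pics/w11.png')
o=np.zeros((390,800,3),np.uint8);o[:,:450]=a;o[:307,450:]=cv2.resize(b,(410,307))[:,30:380];cv2.imwrite('pics/c11.png',o)"
```

```text
t: 25.78
ee_pos: [517.8, -180.7, 332.5]
tool_rot: [-3.093, -0.538, 0.006]
contact_force: [0.5, 0.4, -8.0]
opening: 0.125
t: 26.78
ee_pos: [494.1, -237.7, 151.7]
tool_rot: [-3.087, -0.549, 0.011]
contact_force: [0.2, -0.2, -7.8]
opening: 0.125
```

View pics/c11.png

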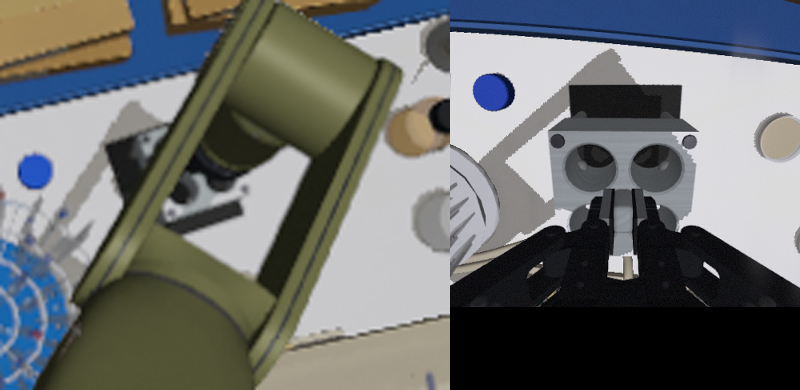

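```bash
python3 -m pendant '[{"dx":0,"dy":0,"dz":-1.5,"wx":0,"wy":0,"wz":0},{"dx":0,"dy":0,"dz":-3,"wx":0,"wy":0,"wz":0},{"dx":0,"dy":0,"dz":-4.3,"wx":0,"wy":0,"wz":0},{"dx":0,"dy":0,"dz":-5,"wx":0,"wy":0,"wz":0},{"dx":0,"dy":0,"dz":-5.3,"wx":0,"wy":0,"wz":0},{"dx":0,"dy":0,"dz":-5.5,"wx":0,"wy":0,"wz":0},{"dx":0,"dy":0,"dz":-5.55,"wx":0,"wy":0,"wz":0},{"dx":0,"dy":0,"dz":-5.55,"wx":0,"wy":0,"wz":0}]'
```

```text
t: 27.88
ee_pos: [497.2, -239.5, 100.1]
tool_rot: [3.093, 0.55, 0.001]
contact_force: [-0.0, -0.5, -6.6]
opening: 0.126
```

```bash
python3 -m pendant '[{"dx":0,"dy":0,"dz":-0.1,"wx":0,"wy":0,"wz":0},{"dx":0,"dy":0,"dz":-0.12,"wx":0,"wy":0,"wz":0},{"dx":0,"dy":0,"dz":-0.12,"wx":0,"wy":0,"wz":0}]'
python3 -m pendant '[{"dx":0,"dy":0,"dz":0,"wx":0,"wy":0,"wz":0},{"dx":0,"dy":0,"dz":0,"wx":0,"wy":0,"wz":0},{"dx":0,"dy":0,"dz":0,"wx":0,"wy":0,"wz":0},{"dx":0,"dy":0,"dz":0,"wx":0,"wy":0,"wz":0},{"dx":0,"dy":0,"dz":2,"wx":0,"wy":0,"wz":0},{"dx":0,"dy":0,"dz":7,"wx":0,"wy":0,"wz":0},{"dx":0,"dy":0,"dz":13,"wx":0,"wy":0,"wz":0},{"dx":0,"dy":0,"dz":19,"wx":0,"wy":0,"wz":0}]' -1
python3 -c "
from h import *
snap('wrist','w12');snap('scene','s12')
a=np.load('pics/w12.npz')['im'];b=np.load('pics/s12.npz')['im'][120:360,215:345]
o=np.zeros((480,772,3),np.uint8);o[:384,:512]=a;o[:,512:]=cv2.resize(b,(260,480));cv2.imwrite('pics/c12.png',o);print(sensors.get_obs()['ee_pos'])"
```

```text
t: 28.25
ee_pos: [497.4, -239.6, 99.6]
tool_rot: [3.092, 0.55, 0.002]
contact_force: [-1.9, 1.2, 2.8]
opening: 0.123
t: 29.25
ee_pos: [496.7, -239.2, 290.2]
tool_rot: [-3.093, -0.55, 0.0]
contact_force: [-0.1, 1.1, 0.3]
opening: 1.0
[ 500.82872894 -241.53208064  296.49346035]
```

View pics/c12.png

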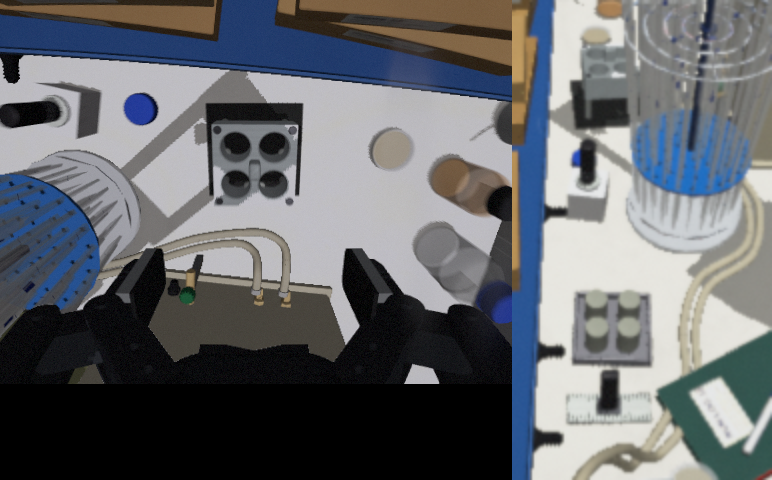

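The carrier sits on the mat, still empty, and the rod, cap and petri dish look undisturbed. My 16 views are used up, so the bar goes by code. First I return over the bar.

```bash
python3 -m pendant '[{"dx":1,"dy":3,"dz":4.7,"wx":0,"wy":0,"wz":0},{"dx":2.5,"dy":8,"dz":4.7,"wx":0,"wy":0,"wz":0},{"dx":3,"dy":13,"dz":4.7,"wx":0,"wy":0,"wz":0},{"dx":3,"dy":18,"dz":4.7,"wx":0,"wy":0,"wz":0},{"dx":3,"dy":23,"dz":4.7,"wx":0,"wy":0,"wz":0},{"dx":0,"dy":28,"dz":4.7,"wx":0,"wy":0,"wz":0},{"dx":-3,"dy":33,"dz":4.7,"wx":0,"wy":0,"wz":-0.5},{"dx":-5,"dy":38,"dz":4.7,"wx":0,"wy":0,"wz":-1}]'
python3 -m pendant '[{"dx":-3,"dy":5,"dz":0,"wx":0,"wy":0,"wz":0},{"dx":-6,"dy":9,"dz":0,"wx":0,"wy":0,"wz":0},{"dx":-8.5,"dy":12,"dz":0,"wx":0,"wy":0,"wz":0},{"dx":-8.5,"dy":12,"dz":0,"wx":0,"wy":0,"wz":0},{"dx":-8.5,"dy":12,"dz":0,"wx":0,"wy":0,"wz":0}]'
cat > fitbox.py <<'E'
from h import *
from scipy.optimize import minimize
def grad(src):
    g=cv2.GaussianBlur(cv2.cvtColor(np.load('pics/'+src+'.npz')['im'],cv2.COLOR_BGR2GRAY).astype(np.float32),(0,0),1.0)
    return np.hypot(cv2.Sobel(g,cv2.CV_32F,1,0),cv2.Sobel(g,cv2.CV_32F,0,1))
def rect(x,y,a,hx,hy,z,n=60):
    t=np.linspace(-1,1,n);o=np.ones(n);L=np.r_[np.c_[t*hx,o*hy],np.c_[t*hx,-o*hy],np.c_[o*hx,t*hy],np.c_[-o*hx,t*hy]]
    c,s=np.cos(np.radians(a)),np.sin(np.radians(a));return np.c_[x+c*L[:,0]-s*L[:,1],y+s*L[:,0]+c*L[:,1],np.full(len(L),z)]
def fit(srcs,p0,hx,hy,z,span=8):
    G=[(s,grad(s)) for s in srcs]
    def cost(p):
        r=0
        for s,g in G:
            q=proj(s,rect(*p,hx,hy,z)).astype(np.float32)
            r-=np.minimum(cv2.remap(g,q[:,:1],q[:,1:],cv2.INTER_LINEAR),150).mean()
        return r
    best=min(((cost((p0[0]+dx,p0[1]+dy,p0[2]+da)),(p0[0]+dx,p0[1]+dy,p0[2]+da)) for dx in np.arange(-span,span+1,1.) for dy in np.arange(-span,span+1,1.) for da in np.arange(-4,5,1.)),key=lambda t:t[0])
    r=minimize(cost,best[1],method='Nelder-Mead');return r.x.round(2),round(float(r.fun),1)
E
python3 - <<'E'
from fitbox import *
snap('wrist','w13');snap('scene','s13');snap('top','t13');print(sensors.get_obs()['ee_pos'])
for s in ('s12','s13','w13'):
    print(s,'tray',fit([s],(383.4,210.8,13.3),52,52,16),'bar',fit([s],(373.5,326.5,18.7),52,18,8))
E
```

```text
t: 30.35
ee_pos: [445.3, 141.9, 335.2]
tool_rot: [-3.098, -0.523, 0.001]
contact_force: [1.4, -0.6, 0.3]
opening: 1.0
t: 30.98
ee_pos: [362.1, 260.3, 335.3]
tool_rot: [3.097, 0.524, 0.0]
contact_force: [0.2, 0.2, 0.9]
opening: 0.997
[362.72077197 259.79699664 335.4111585 ]
s12 tray (array([383.  , 209.18,  13.78]), -143.6) bar (array([351.41, 312.37,  15.22]), -88.4)
s13 tray (array([381.81, 216.8 ,  14.01]), -133.8) bar (array([366.12, 329.65,  21.23]), -116.5)
w13 tray (array([383.15, 211.5 ,  12.22]), -149.3) bar (array([367.33, 324.48,  22.09]), -99.2)
```

```bash
cat > hf.py <<'E'
from fitbox import *
def fitmulti(srcs,p0,rects,span=6):
    G=[(s,grad(s)) for s in srcs]
    def cost(p):
        r=0
        for s,g in G:
            for hx,hy,z in rects:
                q=proj(s,rect(*p,hx,hy,z)).astype(np.float32)
                r-=np.minimum(cv2.remap(g,q[:,:1],q[:,1:],cv2.INTER_LINEAR),150).mean()
        return r/len(G)/len(rects)
    best=min(((cost(q),q) for dx in np.arange(-span,span+1,1.) for dy in np.arange(-span,span+1,1.) for da in np.arange(-4,5,1.) for q in [(p0[0]+dx,p0[1]+dy,p0[2]+da)]),key=lambda t:t[0])
    r=minimize(cost,best[1],method='Nelder-Mead');return r.x.round(2),round(float(r.fun),1)
def handle(srcs,p0,z0=8,z1=90,thr=60):
    M=[]
    for s in srcs:
        g=cv2.cvtColor(np.load('pics/'+s+'.npz')['im'],cv2.COLOR_BGR2GRAY)
        q=proj(s,[[p0[0]+a,p0[1]+b,z] for a in(-35,35) for b in(-35,35) for z in(z0,z1)]);
        w=np.zeros_like(g);cv2.fillConvexPoly(w,cv2.convexHull(q.astype(np.int32)),1)
        M.append((s,((g<thr)&(w>0)).astype(np.uint8)))
    def cost(p):
        c,sn=np.cos(np.radians(p[2])),np.sin(np.radians(p[2]));r=0
        for s,m in M:
            q=proj(s,[[p[0]+c*a-sn*b,p[1]+sn*a+c*b,z] for a in(-11,11) for b in(-7,7) for z in(z0,z1)])
            h=np.zeros((m.shape[0]*4,m.shape[1]*4),np.uint8);cv2.fillConvexPoly(h,cv2.convexHull(np.round((q+.5)*4).astype(np.int32)),1)
            h=cv2.resize(h.astype(np.float32),(m.shape[1],m.shape[0]),interpolation=cv2.INTER_AREA)
            r-=np.minimum(h,m).sum()/np.maximum(h,m).sum()
        return r/len(M)
    r=min((minimize(cost,(p0[0],p0[1],p0[2]+a),method='Nelder-Mead',options=dict(initial_simplex=np.array([p0,[p0[0]+6,p0[1],p0[2]],[p0[0],p0[1]+6,p0[2]],[p0[0],p0[1],p0[2]+8]])+[0,0,a])) for a in(-5,0,5)),key=lambda r:r.fun)
    return r.x.round(1),round(r.fun,3),[int(m.sum()) for _,m in M]
E
python3 - <<'E'
from hf import *
T=[(52,52,16),(47,47,16)]
for s in (['s12'],['w13'],['s12','w13'],['s12','s13','w13']): print(s,fitmulti(s,(383.4,210.8,13.3),T))
for s in (['scene0'],['s12'],['w13'],['scene0','top0'],['s12','w13']): print(s,handle(s,(373.2,326.5,18.3)))
a,b,c=[np.load(f'pics/{s}.npz')['im'][300:345,220:295].astype(int) for s in('scene0','s9','s12')]
print([np.abs(a-x).mean().round(2) for x in(b,c)])
E
```

```text
['s12'] (array([382.3 , 208.62,  14.5 ]), -118.3)
['w13'] (array([382.82, 210.33,  12.74]), -123.8)
['s12', 'w13'] (array([382.81, 210.23,  12.68]), -118.6)
['s12', 's13', 'w13'] (array([382.87, 210.18,  12.62]), -114.9)
['scene0'] (array([375.5, 325.9,  14.1]), np.float64(-0.631), [135])
['s12'] (array([361.3, 323. ,  10.6]), np.float64(-0.634), [136])
['w13'] (array([364.5, 319.1,   7.1]), np.float64(-0.832), [400])
['scene0', 'top0'] (array([374.4, 327.8,  12.6]), np.float64(-0.65), [135, 60])
['s12', 'w13'] (array([363.5, 318.5,  13.1]), np.float64(-0.719), [136, 400])
[np.float64(28.21), np.float64(20.49)]
```

```bash
python3 -m pendant '[{"dx":-1.5,"dy":3,"dz":-4,"wx":0,"wy":0,"wz":0},{"dx":-3,"dy":5.5,"dz":-8,"wx":0,"wy":0,"wz":0},{"dx":-3,"dy":5.5,"dz":-12,"wx":0,"wy":0,"wz":0},{"dx":-3,"dy":5.5,"dz":-12,"wx":0,"wy":0,"wz":0},{"dx":-3,"dy":5.5,"dz":-12,"wx":0,"wy":0,"wz":0}]'
python3 - <<'E'
from hf import *
snap('wrist','w14');snap('scene','s14');print(sensors.get_obs()['ee_pos'])
p=(365,321,18)
for t in(60,80): print(handle(['w14'],p,thr=t),handle(['s14'],p,thr=t))
print(fitmulti(['w14'],p,[(52,18,8)],10),fitmulti(['w14'],p,[(52,18,8),(52,18,0)],10),fitmulti(['w14'],(382.8,210.2,13),[(52,52,16),(47,47,16)]))
g=cv2.cvtColor(np.load('pics/w14.npz')['im'],cv2.COLOR_BGR2GRAY)
q=proj('w14',rect(*p,52,18,8));print(q.min(0),q.max(0))
x0,y0=np.maximum(q.min(0).astype(int)-25,0);x1,y1=q.max(0).astype(int)+25
s=cv2.resize(g[y0:y1,x0:x1],None,fx=.5,fy=.28,interpolation=cv2.INTER_AREA)
for r in s: print(''.join(' .:-=+*#%@'[9-int(v)*10//256] for v in r))
print(x0,y0,x1,y1)
E
```

```text
t: 31.75
ee_pos: [333.4, 315.7, 216.8]
tool_rot: [-3.097, -0.521, -0.002]
contact_force: [-0.1, 0.8, 0.8]
opening: 1.001
[333.70787669 316.13922568 217.48021813]
(array([363.9, 322.1,  13.1]), np.float64(-0.779), [700]) (array([361.4, 319.1,  10.3]), np.float64(-0.802), [174])
(array([364.4, 322.1,  12.7]), np.float64(-0.677), [825]) (array([361. , 322.4,  19.8]), np.float64(-0.66), [271])
(array([361.67, 321.  ,  16.45]), -82.0) (array([361.83, 321.25,  16.58]), -80.6) (array([382.69, 210.97,  12.76]), -118.7)
[242.35985289  87.05077822] [276.59974748 180.41736998]
..........................................
..........................................
..........................................
.............................:............
.........................:--===...........
.......................:=======-:.........
...................::---========-.........
..............::--=====-:=========:.......
.........::--=++++++++++==+++++===:.......
.....:---====++++++==++==-=++++====.......
:--==========++++++++++===:++++====-......
=============++++++=++====:++++=====......
===========
[... 507 characters left out ...]
==========+++*%%@@@@@@@#+++=============
============+++**%@@@@@@@*+++=============
=======+====+**++%@@@@@@@*++==============
===+=+======+****#@@@@@@@+++=-----::======
:===========***+++*##%##*++=........:=++++
-:=+++======+**+++++++++++=-.........-=+=+
+-==+==--==++*++++++++++=-::.........:==+=
=+-::......-+*+++++==-:.::-:..........:++=
--==-......----::.......--::..........:+==
----===:...::-:-:.....--:--............-==
==----===-.............::::.............=+
+===-----===:........:-=*#=.............-=
++=+==-----===:..:-=*#%%%%#-.............-
==+++=-:------==+#%%%######*:............:
--=+++=::-+=---=*###########+.............
----=++*#%%%**###############=............
217 62 301 205
```

```bash
python3 -m pendant '[{"dx":1.5,"dy":0.3,"dz":0,"wx":0,"wy":0,"wz":-1.5},{"dx":3.05,"dy":0.5,"dz":-3,"wx":0,"wy":0,"wz":-2.7},{"dx":3.05,"dy":0.5,"dz":-6,"wx":0,"wy":0,"wz":-2.7},{"dx":3.05,"dy":0.5,"dz":-8,"wx":0,"wy":0,"wz":-2.7},{"dx":3.05,"dy":0.5,"dz":-8,"wx":0,"wy":0,"wz":-2.7},{"dx":3.05,"dy":0.5,"dz":-8,"wx":0,"wy":0,"wz":-2.7}]'
python3 - <<'E'
from hf import *
snap('wrist','w15');snap('scene','s15');print(sensors.get_obs()['ee_pos'])
p=(362.5,321,16.5)
g=cv2.cvtColor(np.load('pics/w15.npz')['im'],cv2.COLOR_BGR2GRAY)
print(proj('w15',[[362.5,321,90],[362.5,321,8]]))
s=cv2.resize(g[120:384,150:370],None,fx=.5,fy=.25,interpolation=cv2.INTER_AREA)
for r in s: print(''.join(' .:-=+*#%@'[9-int(v)*10//256] for v in r))
print(handle(['s15'],p))
E
```

```text
t: 32.6
ee_pos: [363.9, 321.3, 136.7]
tool_rot: [-3.108, -0.449, -0.003]
contact_force: [-0.2, 0.2, -0.1]
opening: 1.001
[363.68387316 321.33981428 136.88528021]
[[254.36425225 219.30991209]
 [254.1136729  184.04396884]]
      =#@@@@@@@@@%*============================================:.==========-.     -#@@@@@@@@@%=               
      :+#@@@@@@@*===============================================.:==========-     +@@@@@@@@@@*.               
       .=#@@@@@#-::-=======================++++++==++===++****+=-:==========-.     :#@@@@@@%+-.               
       :=========-.:=============================================..-=========-      .*#%@@%-.... ..   .       
        -=========:-=======================+++=============++++===.-=========-.       .*##***#*******+**+==+=-
        .-=========---=====================++++============++++===-.-=========-.      :#%*+=================++
         :=========-::=====================+++=====================.-==========:      =%#==------=============
          :-=========::-===================================++++====--===========...-  +#*==-----------
[... 5803 characters left out ...]
@@@@@@@@@@@@@@@@@@@@@@@@@@@@@@@@@@@@@@@@@@@@@@@@@@@@@@@@@@@@@@@@@@@@@@@@@@@@@@@@@@@@@@@@
@@@@@@@@@@@@@@@@@@@@@@@@@@@@@@@@@@@@@@@@@@@@@@@@@@@@@@@@@@@@@@@@@@@@@@@@@@@@@@@@@@@@@@@@@@@@@@@@@@@@@@@@%@@@@@
%@@@@@@@@@@@@@@@@@@@@@@@@@@@@@@@@@@@@@@@@@@@@@@@@@@@@@@@@@@@@@@@@@@@@@@@@@@@@@@@@@@@@@@@@@@@@@@@@@@@@@@%%%@@@@
@@@@@@@@@@@@@@@@@@@@@@@@@@@@@@@@@@@@@@@@@@@@@@@@@@@@@@@@@@@@@@@@@@@@@@@@@@@@@@@@@@@@@@@@@@@@@@@@@@@@@@@@@@@@@@
@@@@@@@@@@@@@@@@@@@@@@@@@@@@@@@@@@@@@@@@@@@@@@@@@@@@@@@@@@@@@@@@@@@@@@@@@@@@@@@@@@@@@@@@@@@@@@@@@@@@@@@@@@@@@@
@@@@@@@@@@@@@@@@@@@@@@@@@@@@@@@@@@@@@@@@@@@@@@@@@@@@@@@@@@@@@@@@@@@@@@@@@@@@@@@@@@@@@@@@@@@@@@@@@@@@@@@@@@@@@@
(array([360.5, 309. ,  31.7]), np.float64(-0.59), [329])
```

Run:
```python
from hf import *
p=(362.5,321,16.5)
for t in(45,60): print(handle(['w15'],p,thr=t))
print(fitmulti(['w15'],p,[(52,18,8)],6))
c,s=np.cos(np.radians(16.5)),np.sin(np.radians(16.5))
print(proj('w15',[[362.5+c*a,321+s*a,z] for a,z in((-11,90),(11,90),(11,8),(52,8))]))
g=cv2.cvtColor(np.load('pics/w15.npz')['im'],cv2.COLOR_BGR2GRAY);print(g[160:250:2,252:256].mean(1).astype(int))
```

```text
(array([362.4, 321.3,  15.5]), np.float64(-0.756), [1201])
(array([364. , 322. ,  17.3]), np.float64(-0.735), [1540])
(array([362.24, 320.32,  15.34]), -102.8)
[[254.36117989 234.48298157]
 [254.36719876 203.60502363]
 [254.11245732 172.30807684]
 [254.10679526 126.1081907 ]]
[133 134 134 134 133  72  58  58  21   6  10   7   9   9  11  11   8   6
  10  13  11  11  14  16  19  21  20  20  21  21  22  19  20  21  19  17
  12 167 217 233 233 233 233 173  56]
```

```bash
python3 -m pendant '[{"dx":0,"dy":0,"dz":-2.5,"wx":0,"wy":0,"wz":0},{"dx":0,"dy":0,"dz":-5,"wx":0,"wy":0,"wz":0},{"dx":0,"dy":0,"dz":-7,"wx":0,"wy":0,"wz":0},{"dx":0,"dy":0,"dz":-7,"wx":0,"wy":0,"wz":0},{"dx":0,"dy":0,"dz":-7,"wx":0,"wy":0,"wz":0}]'
python3 -m pendant '[{"dx":0,"dy":0,"dz":0,"wx":0,"wy":0,"wz":0},{"dx":0,"dy":0,"dz":0,"wx":0,"wy":0,"wz":0},{"dx":0,"dy":0,"dz":0,"wx":0,"wy":0,"wz":0},{"dx":0,"dy":0,"dz":0,"wx":0,"wy":0,"wz":0},{"dx":0,"dy":0,"dz":0,"wx":0,"wy":0,"wz":0},{"dx":0,"dy":0,"dz":0,"wx":0,"wy":0,"wz":0},{"dx":0,"dy":0,"dz":0,"wx":0,"wy":0,"wz":0}]' 1
python3 -c "
from h import *
print(sensors.get_obs()['ee_pos'])"
python3 -m pendant '[{"dx":0,"dy":0,"dz":2,"wx":0,"wy":0,"wz":0},{"dx":0,"dy":0,"dz":6,"wx":0,"wy":0,"wz":0},{"dx":0,"dy":0,"dz":11,"wx":0,"wy":0,"wz":0},{"dx":0,"dy":0,"dz":15,"wx":0,"wy":0,"wz":0},{"dx":0,"dy":0,"dz":15,"wx":0,"wy":0,"wz":0},{"dx":0,"dy":0,"dz":15,"wx":0,"wy":0,"wz":0}]'
```

```text
t: 33.33
ee_pos: [363.3, 321.2, 66.6]
tool_rot: [-3.108, -0.45, -0.003]
contact_force: [1.0, -0.2, 0.0]
opening: 0.998
t: 34.2
ee_pos: [362.8, 320.7, 65.9]
tool_rot: [-3.109, -0.45, -0.001]
contact_force: [0.8, -1.4, 5.4]
opening: 0.149
[362.75044643 320.72345484  65.91374937]
t: 34.95
ee_pos: [361.5, 320.0, 214.5]
tool_rot: [3.108, 0.45, -0.003]
contact_force: [-0.3, 0.4, -2.0]
opening: 0.147
```

```bash
python3 -m pendant '[{"dx":1,"dy":-5,"dz":0,"wx":0,"wy":0,"wz":-1},{"dx":2,"dy":-10,"dz":0,"wx":0,"wy":0,"wz":-2},{"dx":3,"dy":-15,"dz":0,"wx":0,"wy":0,"wz":-3.5},{"dx":3.71,"dy":-18.45,"dz":-3,"wx":0,"wy":0,"wz":-3.5},{"dx":3.71,"dy":-18.45,"dz":-8,"wx":0,"wy":0,"wz":-3.5},{"dx":3.71,"dy":-18.45,"dz":-12.5,"wx":0,"wy":0,"wz":-3.5},{"dx":3.71,"dy":-18.45,"dz":-12.5,"wx":0,"wy":0,"wz":-3.5},{"dx":3.71,"dy":-18.45,"dz":-12.5,"wx":0,"wy":0,"wz":-3.5}]'
python3 - <<'E'
from hf import *
snap('wrist','w16');snap('scene','s16');print(sensors.get_obs()['ee_pos'])
T=[(52,52,16),(47,47,16)]
for s in(['w16'],['s16'],['w16','s16']):
    print(s,fitmulti(s,(382.9,210.6,13),T),fitmulti(s,(399.6,136.5,13),[(52,18,33)]))
g=cv2.cvtColor(np.load('pics/w16.npz')['im'],cv2.COLOR_BGR2GRAY)
s=cv2.resize(g[100:340,60:310],None,fx=.6,fy=.25,interpolation=cv2.INTER_AREA)
for r in s: print(''.join(' .:-=+*#%@'[9-int(v)*10//256] for v in r))
E
```

```text
t: 35.95
ee_pos: [399.5, 136.2, 90.6]
tool_rot: [3.121, 0.355, -0.002]
contact_force: [-0.0, -0.1, -1.9]
opening: 0.146
[400.83121981 136.58845623  91.8220561 ]
['w16'] (array([384.62, 210.53,  12.52]), -94.3) (array([399.87, 140.31,  12.61]), -93.0)
['s16'] (array([382.08, 215.14,  11.79]), -114.1) (array([400.43, 131.18,   9.28]), -103.4)
['w16', 's16'] (array([384.55, 210.45,  12.46]), -99.8) (array([399.89, 140.24,  12.62]), -88.6)
..........................................................:-----:::----....................................................................:---:-==---
..........................................................-============:..:::..:-:::..---::::---:::::--:::.:--::::---::::---:::::--:::.....===========
.........................................................:==============================================================================-:-===========
.........................................................:==============:-============================================================================
........................................................
[... 7699 characters left out ...]
@@@@%%%%%%%%%%@%%%%%@@@@@@@@@@@@@@@@@@@@@@@@@@@@@%+=--------------==+*++==+@@@@@@@@@@@@@@@@@@@@@
.......:=######%%@@@@@@@@@@@@@@@@@@@@@@@@@@@@@@@@@@@@%%@@%%%%%%%%%%%%%%%%@@@@@@@@@@@@@@@@@@@@@@@@@@@@@@*+***+++==-----------==+*+%@@@@@@@@@@@@@@@@@@@@
..........=%%@@@@@@@@@@@@@@@@@@@@@@@@@@@@@@@@@@@@@%+-.+%@%%%%%%%%%%%%%%%%@@@@@@@@@@@@%%@@@@@@@@@@@@@@@@#=-==++***++===---------==%@@@@@@@@@@@@@@@%%@@@
.......-+#@@@@@@@@@@@@@@@@@@@@@@@@@@@@@@@@@@@@%#+:...-#@@@%%%%%%%%%%%%%%@@@@@@@@@@@@@@@@@@@@@@@@@@@@@@@#-------==++**++===-------%@@@@@@@@@@@@@@@@@@@@
...-+#%@@@@@@@@@@@@@@@@@@@@@@@@@@@@@@@@@@@@@%*+=--=*%@@@%@%%%%%%%%%%%%%@@@@@@@@@@@@@@@@@@@@@@@@@@@@@@@@*-----------==+**+====----*@@@@@@@@@@@@@@@@@@@@
```

```bash
python3 -m pendant '[{"dx":0,"dy":0,"dz":-1,"wx":0,"wy":0,"wz":0},{"dx":0,"dy":0,"dz":-2,"wx":0,"wy":0,"wz":0},{"dx":0,"dy":0,"dz":-2.4,"wx":0,"wy":0,"wz":0},{"dx":0,"dy":0,"dz":-2.4,"wx":0,"wy":0,"wz":0},{"dx":0,"dy":0,"dz":-2.4,"wx":0,"wy":0,"wz":0}]'
python3 - <<'E'
from hf import *
snap('wrist','w17');snap('scene','s17');print(sensors.get_obs()['ee_pos'],sensors.get_obs()['contact_force'])
T=[(52,52,16),(47,47,16)]
for s in(['w17'],['s17']):
    print(s,fitmulti(s,(382.9,210.6,13),T),fitmulti(s,(399.6,137.5,13),[(52,18,8)]))
E
python3 -m pendant '[{"dx":-0.02,"dy":0.1,"dz":0,"wx":0,"wy":0,"wz":0},{"dx":-0.05,"dy":0.2,"dz":0,"wx":0,"wy":0,"wz":0},{"dx":-0.05,"dy":0.2,"dz":0,"wx":0,"wy":0,"wz":0}]'
python3 -m pendant '[{"dx":-0.02,"dy":0.1,"dz":0,"wx":0,"wy":0,"wz":0},{"dx":-0.02,"dy":0.1,"dz":0,"wx":0,"wy":0,"wz":0}]'
```

```text
t: 36.67
ee_pos: [399.3, 136.1, 66.6]
tool_rot: [3.121, 0.355, -0.001]
contact_force: [-0.8, -0.2, 2.2]
opening: 0.15
[399.3158222  136.05012375  66.56358856] [-0.82389666  0.4273986   1.07657175]
['w17'] (array([385.71, 205.05,  12.82]), -82.7) (array([398.57, 142.08,  13.  ]), -97.1)
['s17'] (array([383.59, 215.48,  12.22]), -110.9) (array([415.43, 136.84,  12.79]), -97.1)
t: 37.15
ee_pos: [399.2, 138.1, 66.6]
tool_rot: [3.121, 0.356, 0.0]
contact_force: [0.1, -1.2, 2.0]
opening: 0.153
t: 37.4
ee_pos: [399.1, 139.2, 66.6]
tool_rot: [-3.121, -0.355, -0.001]
contact_force: [0.2, -1.5, 1.1]
opening: 0.154
```

```bash
python3 -m pendant '[{"dx":-0.02,"dy":0.1,"dz":0,"wx":0,"wy":0,"wz":0},{"dx":-0.02,"dy":0.1,"dz":0,"wx":0,"wy":0,"wz":0}]'
python3 -m pendant '[{"dx":-0.02,"dy":0.1,"dz":0,"wx":0,"wy":0,"wz":0},{"dx":-0.02,"dy":0.1,"dz":0,"wx":0,"wy":0,"wz":0}]'
python3 -m pendant '[{"dx":-0.02,"dy":0.1,"dz":0,"wx":0,"wy":0,"wz":0},{"dx":-0.02,"dy":0.1,"dz":0,"wx":0,"wy":0,"wz":0}]'
```

```text
t: 37.65
ee_pos: [398.9, 140.2, 66.7]
tool_rot: [-3.121, -0.355, -0.001]
contact_force: [0.1, -1.4, 2.1]
opening: 0.147
t: 37.9
ee_pos: [398.6, 141.2, 66.7]
tool_rot: [-3.121, -0.355, -0.001]
contact_force: [1.0, -2.3, 2.0]
opening: 0.148
t: 38.15
ee_pos: [398.4, 142.2, 66.7]
tool_rot: [-3.121, -0.355, -0.0]
contact_force: [0.3, -1.3, 1.9]
opening: 0.145
```

```bash
python3 -m pendant '[{"dx":-0.02,"dy":0.1,"dz":0,"wx":0,"wy":0,"wz":0},{"dx":-0.02,"dy":0.1,"dz":0,"wx":0,"wy":0,"wz":0}]'
python3 -m pendant '[{"dx":-0.02,"dy":0.1,"dz":0,"wx":0,"wy":0,"wz":0},{"dx":-0.02,"dy":0.1,"dz":0,"wx":0,"wy":0,"wz":0}]'
python3 - <<'E'
from hf import *
o=sensors.get_obs();print(o['ft_torque'])
snap('wrist','w18');snap('scene','s18')
g=cv2.cvtColor(np.load('pics/w18.npz')['im'],cv2.COLOR_BGR2GRAY)
for r in (130,140,150,160,175,190,205): print(r,g[r,205:245].tolist())
for c in (150,170,190,205,240,255,270): print(c,g[85:130,c].tolist())
E
```

```text
t: 38.4
ee_pos: [398.2, 142.7, 66.7]
tool_rot: [3.121, 0.356, 0.0]
contact_force: [1.4, -4.9, 3.7]
opening: 0.154
t: 38.65
ee_pos: [398.1, 143.1, 66.8]
tool_rot: [3.12, 0.356, 0.0]
contact_force: [1.9, -7.4, 5.4]
opening: 0.151
[-1.70697153 -0.16542279 -0.0962025 ]
130 [136, 133, 136, 132, 135, 135, 132, 132, 134, 133, 132, 130, 132, 132, 133, 130, 131, 133, 134, 131, 132, 134, 134, 135, 135, 132, 131, 134, 133, 135, 132, 132, 135, 137, 136, 136, 136, 136, 136, 137]
140 [74, 75, 76, 79, 77, 72, 75, 78, 78, 77, 75, 77, 79, 79, 76, 81, 80, 80, 79, 76, 71, 58, 29, 99, 104, 100, 104, 101, 102, 103, 102, 103, 103, 103, 104, 104, 104, 103, 103, 102]
150 [72, 78, 73, 75, 73, 73, 75, 72, 74, 76, 76, 71, 75, 75, 58, 60, 68, 72, 73, 74, 70, 61, 39, 74, 119, 121, 121, 122, 120, 115, 122, 125, 122, 123, 121, 123, 120, 118, 121, 123]
160 [73, 73, 75, 74, 74, 74, 75, 74, 74, 75, 73, 72, 74, 74, 64, 57, 64, 73, 71, 75, 68, 63, 44, 62, 113, 113, 114, 113, 114, 110, 117, 118, 113, 113, 120, 121, 119, 119, 120, 120]
175 [74, 74, 74, 73, 75, 74, 76, 74, 71, 76, 72, 70, 74, 73, 77, 55, 65, 69, 71, 75, 7
[... 1340 characters left out ...]
 135, 134]
240 [218, 219, 218, 219, 218, 220, 218, 220, 217, 219, 218, 219, 218, 219, 220, 218, 219, 218, 219, 219, 217, 220, 217, 218, 220, 219, 139, 136, 135, 137, 135, 135, 140, 136, 135, 138, 136, 136, 136, 136, 137, 137, 136, 136, 136]
255 [220, 220, 218, 217, 220, 219, 220, 219, 219, 220, 219, 219, 219, 220, 220, 219, 219, 218, 219, 219, 218, 219, 219, 220, 216, 219, 219, 138, 136, 136, 134, 137, 134, 135, 137, 135, 131, 136, 137, 136, 137, 136, 137, 137, 135]
270 [220, 219, 216, 218, 218, 218, 217, 220, 218, 219, 219, 220, 218, 219, 219, 219, 218, 220, 220, 218, 218, 220, 219, 219, 140, 135, 137, 134, 135, 136, 137, 137, 136, 137, 136, 135, 136, 138, 136, 136, 137, 136, 136, 137, 138]
```

Run:
```python
from hf import *
g=cv2.cvtColor(np.load('pics/w18.npz')['im'],cv2.COLOR_BGR2GRAY)
for c in (160,180,200,210,218,224,232,236,245,260,275,282): print(c,g[126:152,c].tolist())
tr=(382.9,210.6,13);ba=(398.4,142.4,13)
for n,p,hy,z in(('tray',tr,52,16),('tray',tr,52,0),('bar',ba,18,8),('bar',ba,18,0)):
    c,s=np.cos(np.radians(p[2])),np.sin(np.radians(p[2]))
    q=[[p[0]+c*52-s*b,p[1]+s*52+c*b,z] for b in(-hy,hy)];print(n,z,proj('w18',q).round(1).tolist())
print(sensors.get_obs()['ee_pos'])
```

```text
160 [135, 136, 136, 137, 135, 134, 139, 77, 55, 41, 47, 65, 72, 81, 75, 71, 64, 55, 57, 71, 71, 74, 74, 74, 72, 73]
180 [137, 137, 136, 136, 137, 135, 135, 86, 47, 42, 46, 67, 72, 78, 75, 72, 65, 53, 48, 74, 72, 74, 77, 72, 75, 72]
200 [136, 134, 137, 132, 136, 135, 132, 85, 56, 40, 43, 68, 75, 79, 75, 70, 67, 57, 56, 73, 74, 72, 70, 75, 73, 72]
210 [136, 135, 135, 136, 135, 134, 131, 104, 50, 39, 44, 67, 76, 79, 72, 71, 66, 57, 57, 74, 73, 75, 75, 77, 73, 76]
218 [135, 133, 134, 133, 132, 130, 125, 99, 47, 38, 44, 68, 76, 78, 79, 75, 67, 60, 61, 77, 73, 76, 71, 74, 75, 77]
224 [135, 134, 133, 134, 131, 133, 127, 101, 45, 36, 44, 60, 73, 79, 76, 73, 64, 58, 43, 65, 74, 73, 77, 76, 74, 76]
232 [135, 134, 134, 135, 134, 136, 135, 131, 108, 76, 101, 111, 83, 49, 101, 121, 121, 121, 120, 112, 63, 63, 121, 121, 122, 122]
236 [134, 135, 135, 134, 132, 134, 134, 129, 109, 75, 100, 114, 84, 50, 103, 122, 123, 124, 122, 112, 59, 66, 125, 123, 125, 123]
245 [135, 136, 135, 135, 135, 138, 138, 134, 109, 73, 94, 119, 120, 120, 119, 124, 122, 123, 121, 123, 125, 122, 121, 125, 124, 121]
260 [136, 137, 137, 135, 137, 135, 135, 133, 109, 71, 95, 123, 129, 128, 127, 127, 127, 128, 128, 125, 127, 125, 128, 128, 127, 125]
275 [136, 137, 136, 138, 137, 135, 135, 136, 129, 65, 89, 118, 112, 54, 104, 124, 126, 124, 125, 117, 83, 66, 123, 123, 123, 123]
282 [135, 135, 136, 138, 138, 138, 135, 135, 129, 95, 81, 115, 116, 94, 99, 116, 117, 114, 113, 113, 110, 110, 109, 110, 119, 117]
tray 16 [[226.8, 136.1], [62.7, 137.3]]
tray 0 [[228.7, 132.8], [76.2, 133.9]]
bar 8 [[283.6, 134.8], [227.7, 134.8]]
bar 0 [[282.5, 133.2], [228.6, 133.2]]
[398.08724427 143.14037826  66.77297193]
```

```bash
python3 -m pendant '[{"dx":0.08,"dy":-0.02,"dz":0,"wx":0,"wy":0,"wz":0},{"dx":0.08,"dy":-0.02,"dz":0,"wx":0,"wy":0,"wz":0},{"dx":0.08,"dy":-0.02,"dz":0,"wx":0,"wy":0,"wz":0}]'
python3 - <<'E'
from hf import *
snap('wrist','w19')
g=cv2.cvtColor(np.load('pics/w19.npz')['im'],cv2.COLOR_BGR2GRAY)
for c in (180,200,218,232,245,260,275): print(c,g[130:140,c].tolist())
for r in (140,160,190): print(r,g[r,218:240].tolist())
E
```

```text
t: 39.12
ee_pos: [398.3, 143.0, 66.7]
tool_rot: [3.12, 0.355, -0.001]
contact_force: [0.7, -7.1, 5.3]
opening: 0.146
180 [138, 138, 137, 112, 45, 36, 44, 63, 71, 78]
200 [134, 135, 135, 108, 46, 34, 42, 61, 73, 77]
218 [130, 131, 127, 100, 49, 45, 40, 60, 79, 79]
232 [134, 134, 133, 131, 108, 70, 93, 119, 111, 51]
245 [134, 137, 136, 136, 125, 72, 96, 120, 121, 120]
260 [135, 137, 137, 137, 127, 70, 92, 124, 126, 127]
275 [134, 136, 136, 136, 127, 67, 84, 118, 111, 37]
140 [79, 78, 81, 77, 80, 77, 76, 68, 47, 39, 101, 101, 101, 100, 104, 102, 103, 103, 101, 105, 99, 102]
160 [75, 60, 58, 67, 71, 73, 73, 70, 57, 37, 93, 120, 115, 112, 117, 113, 113, 115, 115, 114, 116, 120]
190 [73, 69, 53, 59, 70, 71, 74, 73, 67, 51, 33, 100, 85, 76, 79, 79, 78, 80, 81, 80, 80, 118]
```

```bash
python3 -m pendant '[{"dx":0.07,"dy":-0.03,"dz":0,"wx":0,"wy":0,"wz":0},{"dx":0.07,"dy":-0.03,"dz":0,"wx":0,"wy":0,"wz":0},{"dx":0.07,"dy":-0.03,"dz":0,"wx":0,"wy":0,"wz":0}]'
python3 - <<'E'
from hf import *
snap('wrist','w20')
g=cv2.cvtColor(np.load('pics/w20.npz')['im'],cv2.COLOR_BGR2GRAY)
for c in (180,200,218,232,245,260,275): print(c,g[130:140,c].tolist())
E
python3 -m pendant '[{"dx":0,"dy":0,"dz":0,"wx":0,"wy":0,"wz":0},{"dx":0,"dy":0,"dz":0,"wx":0,"wy":0,"wz":0},{"dx":0,"dy":0,"dz":0,"wx":0,"wy":0,"wz":0},{"dx":0,"dy":0,"dz":0,"wx":0,"wy":0,"wz":0},{"dx":0,"dy":0,"dz":0,"wx":0,"wy":0,"wz":0}]' -1
python3 - <<'E'
from hf import *
snap('wrist','w21')
g=cv2.cvtColor(np.load('pics/w21.npz')['im'],cv2.COLOR_BGR2GRAY)
for c in (180,200,218,232,245,260,275): print(c,g[130:140,c].tolist())
for r in (138,145,160,175,190): print(r,g[r,216:240].tolist())
E
```

```text
t: 39.55
ee_pos: [398.5, 142.9, 66.5]
tool_rot: [3.12, 0.355, -0.003]
contact_force: [-0.6, -5.6, 4.6]
opening: 0.15
180 [135, 136, 136, 113, 49, 45, 38, 58, 70, 78]
200 [137, 136, 136, 130, 40, 47, 40, 58, 71, 77]
218 [133, 133, 128, 121, 42, 52, 38, 57, 73, 79]
232 [131, 134, 135, 134, 126, 66, 88, 116, 111, 35]
245 [137, 135, 137, 135, 128, 69, 84, 118, 122, 121]
260 [136, 135, 136, 134, 124, 69, 86, 119, 129, 126]
275 [136, 137, 135, 138, 126, 62, 81, 116, 114, 57]
t: 40.22
ee_pos: [399.4, 143.7, 66.6]
tool_rot: [-3.121, -0.355, 0.0]
contact_force: [-0.2, -0.3, -0.1]
opening: 1.003
180 [130, 132, 130, 127, 128, 105, 45, 36, 40, 59]
200 [129, 127, 131, 125, 126, 100, 45, 40, 40, 55]
218 [125, 126, 125, 123, 117, 92, 43, 44, 43, 53]
232 [127, 127, 127, 127, 127, 122, 88, 69, 109, 108]
245 [129, 127, 131, 130, 131, 123, 89, 72, 108, 111]
260 [130, 130, 128, 128, 131, 126, 89, 71, 110, 124]
275 [127, 130, 130, 132, 128, 125, 105, 72, 103, 111]
138 [39, 41, 43, 40, 40, 39, 40, 43, 41, 43, 39, 35, 56, 102, 112, 111, 109, 109, 107, 109, 109, 108, 110, 107]
145 [56, 59, 58, 55, 58, 57, 56, 54, 58, 54, 44, 46, 51, 97, 116, 115, 116, 118, 115, 116, 117, 119, 116, 115]
160 [69, 71, 68, 71, 54, 58, 66, 68, 71, 71, 65, 54, 33, 79, 113, 113, 117, 116, 114, 114, 115, 117, 116, 114]
175 [70, 73, 72, 70, 59, 56, 61, 65, 69, 73, 64, 56, 38, 51, 102, 112, 116, 115, 117, 112, 114, 117, 117, 115]
190 [67, 70, 70, 69, 68, 48, 61, 65, 68, 68, 67, 64, 41, 33, 98, 114, 112, 115, 113, 113, 111, 116, 117, 115]
```

```bash
python3 -m pendant '[{"dx":0,"dy":0,"dz":2,"wx":0,"wy":0,"wz":0},{"dx":0,"dy":0,"dz":5,"wx":0,"wy":0,"wz":0},{"dx":0,"dy":0,"dz":10,"wx":0,"wy":0,"wz":0},{"dx":0,"dy":0,"dz":16,"wx":0,"wy":0,"wz":0},{"dx":0,"dy":0,"dz":22,"wx":0,"wy":0,"wz":0},{"dx":0,"dy":0,"dz":27,"wx":0,"wy":0,"wz":0},{"dx":0,"dy":0,"dz":27,"wx":0,"wy":0,"wz":0},{"dx":0,"dy":0,"dz":27,"wx":0,"wy":0,"wz":0}]'
python3 - <<'E'
from hf import *
snap('wrist','w22');snap('scene','s22');snap('top','t22')
T=[(52,52,16),(47,47,16)]
print('tray',fitmulti(['w22'],(382.9,210.6,13),T),'bar',fitmulti(['w22'],(399,142.4,13),[(52,18,8)],6))
print('handle',handle(['w22'],(399,142.4,13)))
# plugs: bright discs at z=45 in wrist
g=cv2.cvtColor(np.load('pics/w22.npz')['im'],cv2.COLOR_BGR2GRAY)
q=proj('w22',rect(382.9,210.6,13,75,75,20));x0,y0=np.maximum(q.min(0).astype(int)-5,0);x1,y1=q.max(0).astype(int)+45
s=cv2.resize(g[y0:y1,x0:x1],None,fx=.6,fy=.3,interpolation=cv2.INTER_AREA)
for r in s: print(''.join(' .:-=+*#%@'[9-int(v)*10//256] for v in r))
# bystanders & carrier & rod vs earlier picture
a=np.load('pics/scene0.npz')['im'].astype(int);b=np.load('pics/s22.npz')['im'].astype(int);c=np.load('pics/s12.npz')['im'].astype(int)
for n,P in dict(cap=(498,-78,20),petri=(564,-415,15),rod=(470.5,5.5,136),carrier=(497,-239,96)).items():
    u,v=proj('scene0',P)[0].astype(int);f=lambda m:m[v-6:v+7,u-6:u+7];print(n,u,v,np.abs(f(a)-f(b)).mean().round(1),np.abs(f(c)-f(b)).mean().round(1))
E
```

```text
t: 41.28
ee_pos: [398.7, 143.5, 336.0]
tool_rot: [3.121, 0.355, -0.001]
contact_force: [0.3, 0.0, -0.7]
opening: 1.002
tray (array([382.7 , 210.98,  12.93]), -116.7) bar (array([397.95, 142.48,  13.2 ]), -91.3)
handle (array([401.4, 143.7,  22.5]), np.float64(-0.652), [420])
*@@@@@@#........................======-:-==-===========================-======-...............
=%@@@@@%-......................-===============================================-..............
=%@@@@@@-......................-=======-===============================-=======-..............
:*@@@@@@+......................-===============================================-..............
:+%@@@@%+......................-================================================..............
..-####*.......................-================================================..............
...............:-=--==--=--==-==+++++++++++++++++++++**+*+++++++++++++++=======-..............
...............++++++++++++++++###########################+++++++===+++++=======..............
...............=+#=============+######################*###++++=+
[... 2842 characters left out ...]
---::::------=-:======-.......=-:::::-
-.......=##########%#+:.............:======:....:::--------===-::::-----=+====-.......-=:::::-
.........-*#########%%*-.............======:...........:-------==-:.:-----====-........=:::::-
..........:+##########%#=...........:======-::::::::::::--:-==----==---=----==-........:-::::-
..........:-*##########%%+:..........-===========================----=+===---=-.........--::::
......:-+*##############%%*-.........-=============================----====-----:........-::::
..:-+*####################%#=........-===============================---=====---=:........::::
cap 250 198 4.1 3.4
petri 256 136 54.2 55.6
rod 252 191 4.5 32.1
carrier 263 149 143.4 60.8
```

Run:
```python
from hf import *
L=lambda n:np.load(f'pics/{n}.npz')['im'].astype(int)
for n,P in dict(cap=(498,-78,20),petri=(564,-415,15),rod=(470.5,5.5,136)).items():
    for s0,ss in(('scene0',['s12','s13']),('top0',['t13','t22'])):
        u,v=proj(s0,P)[0].astype(int);f=lambda m:m[v-7:v+8,u-7:u+8];print(n,s0,[(s,np.abs(f(L(s0))-f(L(s))).mean().round(1)) for s in ss])
for s in('t13','t22','w12','s12'): print(s,fitmulti([s],(497,-239,19.9),[(46,46,96)],8))
```

```text
cap scene0 [('s12', np.float64(6.8)), ('s13', np.float64(6.9))]
cap top0 [('t13', np.float64(2.1)), ('t22', np.float64(4.1))]
petri scene0 [('s12', np.float64(8.6)), ('s13', np.float64(82.3))]
petri top0 [('t13', np.float64(2.4)), ('t22', np.float64(4.6))]
rod scene0 [('s12', np.float64(31.2)), ('s13', np.float64(6.5))]
rod top0 [('t13', np.float64(4.4)), ('t22', np.float64(5.9))]
t13 (array([ 493.03, -232.01,   18.92]), -138.0)
t22 (array([ 493.  , -232.04,   18.96]), -138.2)
w12 (array([ 496.42, -238.96,   20.06]), -125.9)
s12 (array([ 500.04, -234.96,   16.8 ]), -110.9)
```

```bash
python3 -c "
from rig import bot
print(bot.job_done())"
```

```text
the job is handed in; nothing more can be done
None
```

I pressed all four plugs out with the rod and put the rod back in its stand. I then lifted the carrier straight up and set it down on the mat. The scale bar had been knocked about 1 cm aside, so I found it again and pressed it flush against the tray's right-hand side. The job was handed in at about 41 s on the robot's clock.

**Last checks**
- **Plugs:** all four stood upright in the tray after the carrier was lifted. The last wrist picture, printed as text, still shows plug shapes in the tray, but I did not measure them again.
- **Scale bar:** its centre is at about (-0.5, -70.2) mm in the tray's frame, turned 0.3° from it, and contact was felt at about 5 to 7 N. The released bar's end is about 0.5 mm off level with the tray's.
- **Rod, cap and petri dish:** the final top view is nearly unchanged from the start at all three spots. The arm blocked the scene camera's last view of the petri dish.
- **Carrier:** it was released at (497, -239) mm, against a mat centre of (497, -239). The wrist camera's fit agrees.

**Disagreements**
- The automatic outline fits of the carrier were off by about (-4, +7) mm in the top view and (+3, +4) mm in the scene view. I took these as fits to a wrong edge, relied on the release position and the wrist picture, and did not look further.
- A separate fit to the bar's handle gave a turn of 22.5°. It fitted poorly, so I discarded it.
- All 16 picture views were used before the bar was placed, so the bar and the final state were checked by image code only.

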